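# Switch off a bench power box and take off its snap-in cover

### The arm

A 6-joint arm with a two-finger parallel gripper is mounted at the origin on the work surface. World frame = base frame: x ahead of the robot, y to its left, z up, the work surface at z = 0. Lengths are in m, angles in degrees, forces in N, time in s.
With the tool pointing down it reaches from about 0.35 to 0.875 m from the base axis. Payload 4.2 kg.
Tool frame: the origin (TCP) lies midway between the tips of the shut fingers; the grasp point (between the pads) lies 19 mm behind it; z points along the fingers, y is the direction in which the jaws open and shut (so a half turn about z gives the same grasp; the last joint's range is limited). The gripper opens to 87 mm and grips with 3 to 60 N. Pads are 19 mm wide; open, the fingers measure 117 mm over their backs; the gripper's body (75 mm by 190 mm) begins 51 mm behind the grasp point.
Start: joints at [91.02, 22.042, 0.453, 0, -68.411, -14.817], TCP at [0.149, 0.607, 0.198] pointing down, gripper open.
Joint ranges: [-179.83, 179.83], [-69.29, 118.12], [-61.27, 80.66], [-181.25, 117.63], [-171.15, -9.14], [-177.46, 177.46]. Speed limits (degrees/s): [159.86, 159.86, 180, 180, 180, 180].

### API

Orientations are given as a 3x3 rotation matrix whose columns are the frame's x, y, z axes.
In Python, from station import sense, capture, calibration, finish_job gives the robot as it stands.
- The arm moves only by the tool carry_out, never from a script. Its argument "commands" is one flat list of numbers, 6 for each row, row after row: the shift along the tool's x, y, z in mm, then the turn, a rotation vector about the tool's x, y, z in rad. A call has 1 to 5 rows; each row shifts and turns the pose as measured when the row begins, along the tool's axes as they then stand; what a row does not reach is not made up. A row lasts 1/8 s, in which the tool goes at most 62.5 mm and 10.7 degrees, less where a joint would pass 70% of its speed; a pose out of reach is approached as far as the arm can. A call is refused whole if a number of a shift passes 62.5 or a number of a turn 0.188, either way. A call with a gripper value outside its range is refused whole. "grip" is the finger opening in mm, from 0 to 87, set as the call begins (left out, the last holds). The fingers move at their own pace and stop on an object; the grip force is fixed at half the most. Time passes only in rows, so rows that do not move let the fingers close. It gives the time, the measured TCP pose, the force and the opening at its end, in the units of the state.
- sense(): the state, without advancing time (a new reading comes with each control period).
- capture(name): name is "side" or "top" or "wrist"; returns the picture (480x640x3 uint8, red, green, blue); there is no depth.
- calibration(name): a dict with "fx", "fy", "cx", "cy" (pixels), "rvec" (rotation vector, rad) and "tvec" (3), from world to camera coordinates, as OpenCV has them. Camera axes: x right, y down, z forward; pixel columns grow to the right and rows downward; lengths in m; the calibration is good to about 2 mm. The wrist camera is an equidistant fisheye: a pixel r from the principal point sees the ray r / f radians off the axis. A picture is of the moment at which its call begins: read the wrist's pose just before it. calibration takes no time and is no camera call; for the wrist camera it gives the pose at the moment of the call.
- finish_job(): hands the job in, once; it reports no verdict.
The state is a dict: "time_s": time; "joints": joint angles; "joint_velocities": joint speeds; "effort": joint torques, N m; "tcp_pos": TCP position; "ee_rot": TCP orientation; "wrist_force": force on the tool from outside, world axes, zero at the start; "moment": the same for the moment, N m; "gripper_width": opening from 0.0 (shut) to 1.0 (fully open).
Only numpy, scipy, OpenCV 4.12 (cv2) and the standard library are available. Lean on these libraries where they do the work, as an engineer would, in place of code of your own. Each camera call takes 0.05 s, during which the arm holds its last target.

### The job

Make the white bench power box safe and open it: slide its lock aside as far as it goes, leave it there, and press the power button it was covering all the way down. Then squeeze in both snap tabs of the cover while it is still seated, lift the cover off and lay it down flat, feet down, in the middle of the black rubber mat. Take it up again by its centre rib only, with the tabs sprung out, and set it (not dropping it) flat and released on the floor of the empty plywood tray, without disturbing the solder spool, marker, bottle or iron stand.

Things in the scene. Friction and masses are not known exactly. Their poses are not given: they have to be found in the camera images.
- power_box: Bench power box, white, 150 x 180 x 55 mm (x, y, z), fixed. Origin: centre of its underside, z up. In its frame the cover (centre y = -40 mm) closes a 108 x 56 mm opening in the 4 mm thick top; the button (x = -30, y = +52 mm) under its lock is beside it. The lock runs along x between two rails 16 mm high, 19.5 to 23.5 mm either side of the button's centre in y.
- lock_fin (a point): Centre of the top of the lock's upright fin. The lock is a grey plate 40 x 36 x 4 mm (x, y, z) whose underside is 10.5 mm above the box top; on its middle stands the fin, 10 mm thick along x, 24 mm wide along y, 26 mm high (top 40.5 mm above the box top). Axes as the power box.
- lock (a joint): How far the lock has been slid (m) in the power box's +x direction: starts at 0 to 0.006 (covering the button), end stop 0.050. It resists with about 1.5 N of friction and stays where it is left.
- button_top (a point): Centre of the top of the power button: a black disc 24 mm in diameter, its top 8 mm above the box top, hidden under the lock's plate until the lock is slid to its stop (plate edge then 30 mm from the button's centre in x). Pressed straight down.
- power_button (a joint): How far the button is pressed (m): 0 up, 0.005 fully down. It springs back; 1.4 N to start, 4.9 N fully down.
- cover: Loose grey plastic cover, 120 to 200 g. Origin: centre of the underside of its plate (on the box top when fitted); z up, x along its length. Plate 120 x 62 x 4 mm (x, y, z), notched to 42 mm width over the middle 48 mm. Two feet under it (x = +-48 mm, 52 mm wide) reach 15 mm below the plate: laid flat on a surface, the origin is 15 mm above it. Snap tabs: see the tab joints.
- cover_rib (a point): Centre of the top of the cover's centre rib, which stands upright in the middle of its plate: 12 mm thick along x, 26 mm wide along y, its top 32 mm above the cover's origin. Axes as the cover.
- cover_seat (a point): Point on the box top where the cover's origin lies when it is fitted. Axes as the power box.
- tab_left (a joint): Inward travel (m) of the snap tab at the cover's +y side: 0 free, 0.006 stop; 2 N to start, 8 N fully in; springs back. Tab: upright tongue in the notch, 24 mm wide (x), outer face at y = 26 mm, top 32 mm above, foot 13 mm below the cover's origin. Below, a barb reaching y = 32 mm hooks 4 mm under the edge of the box's opening: both tabs must be in over 4 mm to lift the cover straight up.
- tab_right (a joint): The same, mirrored, for the tab at the cover's -y side. The outer faces of the two tabs are 52 mm apart when free, 40 mm when fully squeezed.
- mat: Black rubber mat, 170 x 130 x 3 mm (x, y, z), fixed flat on the table. Origin: centre of its underside; long side along its x.
- tray_free: The empty plywood tray, open at the top, outside 140 x 78 x 44 mm (x, y, z), walls and floor 4 mm (inside 132 x 70 mm, 40 mm deep), fixed. Origin: centre of its underside; long side along its x. The cover fits lengthwise, either way round; fingers outside the tabs do not fit between the walls.
- tray_floor (a point): Centre of the empty tray's inner floor. Axes as the tray.
- tray_full: A second tray of the same size, filled with lying battery cells; fixed; not to be used. Origin: centre of its underside.
- spool: Loose solder spool standing near the box: a flanged reel 56 mm in diameter, 32 mm high. Origin: centre of its underside. Leave alone.
- marker: Loose black marker lying on the table, 152 x 14 x 14 mm, long along its x. Origin: under its middle. Leave alone.
- flux: Loose upright bottle, 44 mm in diameter, 100 mm high. Origin: centre of its underside. Leave alone.
- iron_stand: Soldering-iron stand, fixed: base 70 x 70 x 20 mm with a wire coil and an iron handle upright, 170 mm high. Origin: centre of its underside. Keep clear.
Mind the look-alikes: they are no part of the job. Of the things like the power_box, leave any that is green; of the rest the larger one is meant. Several things look just like the mat: the one meant starts farthest from the robot's base.

How it is judged:
By the outcome, as a careful person would: the job done as asked, in the order asked, and still so for the second after the job is handed in, with the robot touching nothing.
It also fails if it takes over 69 s, if anything falls off the work surface, if the arm or the gripper's body presses on something with over 40 N, if the wrist force passes 120 N, or if a joint passes its speed limit or range.

## Working session

There is one attempt and no reset: what is moved stays moved. The work goes in short steps, Python scripts to look and compute and a tool call to move; the robot and the scene stay as the last step left them, time stands still between calls to the robot, and variables do not carry over. Pictures are saved under pics/ and viewed, and the job is handed in when it is done.

Besides the shell and the picture viewer there is one more tool, called after ">>>" as a command line: name --argument value ..., lists and objects as JSON in quotes. carry_out: Moves the arm, as the interface text tells. Its arguments: {"type":"object","properties":{"commands":{"type":"array"},"grip":{"type":"number"}},"required":["commands"]}

```bash
ls; mkdir -p pics; python3 - <<'E'
from station import *
import cv2
print(sense())
for n in("side","top","wrist"):
    c=calibration(n);print(n,c)
    cv2.imwrite(f"pics/{n}0.png",cv2.cvtColor(capture(n),cv2.COLOR_RGB2BGR))
E
```

```text
pics
{'time_s': 0.0, 'joints': array([ 9.10196842e+01,  2.20912649e+01,  3.77616615e-01, -3.05181124e-02,
       -6.84098409e+01, -1.48182426e+01]), 'joint_velocities': array([-0.04094503, -0.03029525, -0.01126165,  0.01682609, -0.03276466,
        0.08584007]), 'effort': array([ 7.34167406e-04, -3.90665174e+01,  1.87408054e+01,  4.22005177e+00,
        1.10649460e-02, -1.85468666e-04]), 'tcp_pos': array([0.14886947, 0.60632009, 0.19663562]), 'ee_rot': array([[ 9.71093406e-01, -2.38699368e-01, -4.56838309e-04],
       [-2.38699794e-01, -9.71090998e-01, -2.16371453e-03],
       [ 7.28457214e-05,  2.21021612e-03, -9.99997555e-01]]), 'wrist_force': array([-0.20512075,  0.74073404, -0.10394457]), 'moment': array([ 0.01213329, -0.00643807, -0.04138601]), 'gripper_width': 0.9991339381606467}
side {'fx': 484.43423622733843, 'fy': 484.43423622733843, 'cx': 317.99880681021483, 'cy': 229.18872854412726, 'rvec': array([ 2.14772732, -0.18032681,  0.12781164]), 'tvec': array([-0.52589429,  0.16771485,  1.13618024])}
top {'fx': 586.8291794946123, 'fy': 586.8291794946123, 'cx': 308.53258579627357, 'cy': 234.0083714500563, 'rvec': array([ 2.13309628, -2.16027939,  0.18737141]), 'tvec': array([0.11261454, 0.53031532, 1.23353289])}
wrist {'fx': 371.64829954431775, 'fy': 371.64829954431775, 'cx': 318.86529512133836, 'cy': 241.79843801302349, 'rvec': array([-1.82004228,  2.32349812,  0.32227184]), 'tvec': array([ 0.62456328, -0.03457081,  0.39146802])}
```

View pics/side0.png

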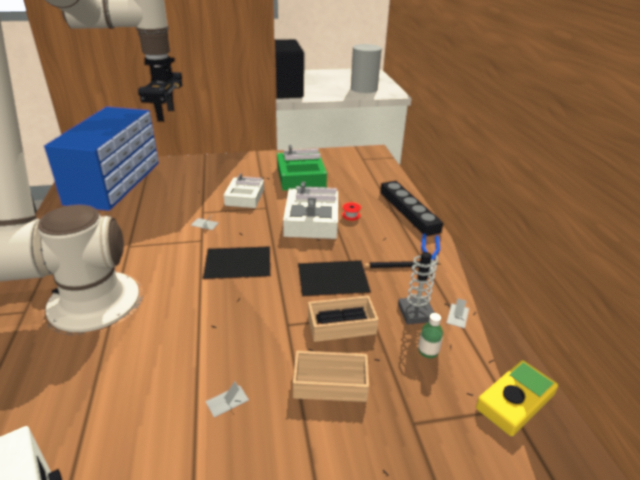

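View pics/top0.png

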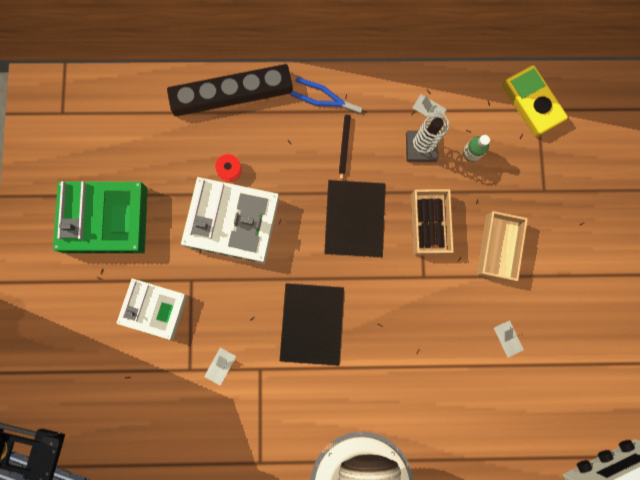

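View pics/wrist0.png

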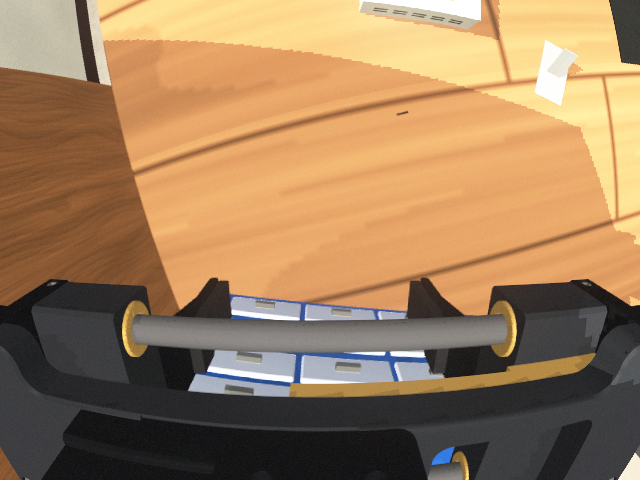

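Top view: the white box is at about (230,220), the far mat at (355,218), the empty tray at (504,246). I'll measure these with colour masks.

```bash
cat > h.py <<'E'
import numpy as np, cv2
from station import *
def ray(name,uv,c=None):
    c=c or calibration(name)
    R,_=cv2.Rodrigues(np.array(c["rvec"]));t=np.array(c["tvec"])
    d=np.array([(uv[0]-c["cx"])/c["fx"],(uv[1]-c["cy"])/c["fy"],1.0])
    if name=="wrist":
        r=np.hypot(d[0],d[1]); d=np.array([d[0]/r*np.sin(r),d[1]/r*np.sin(r),np.cos(r)])
    return -R.T@t, R.T@d
def onz(name,uv,z,c=None):
    o,d=ray(name,uv,c); return o+d*(z-o[2])/d[2]
def proj(name,P,c=None):
    c=c or calibration(name)
    R,_=cv2.Rodrigues(np.array(c["rvec"]));p=R@np.array(P,float)+np.array(c["tvec"])
    if name=="wrist":
        r=np.hypot(p[0],p[1]);th=np.arctan2(r,p[2]);return np.array([c["cx"]+c["fx"]*th*p[0]/r,c["cy"]+c["fy"]*th*p[1]/r])
    return np.array([c["cx"]+c["fx"]*p[0]/p[2],c["cy"]+c["fy"]*p[1]/p[2]])
E
python3 - <<'E'
from h import *
im=cv2.imread("pics/top0.png")
cv2.imwrite("pics/topz.png",cv2.resize(im[165:275,170:300],None,fx=6,fy=5.4,interpolation=cv2.INTER_CUBIC))
cv2.imwrite("pics/topz2.png",cv2.resize(im[165:295,310:540],None,fx=3.4,fy=3.4,interpolation=cv2.INTER_CUBIC))
hsv=cv2.cvtColor(im,cv2.COLOR_BGR2HSV)
# mats
m=((hsv[...,2]<60)).astype(np.uint8)
cs,_=cv2.findContours(m,cv2.RETR_EXTERNAL,cv2.CHAIN_APPROX_NONE)
for c in cs:
    if cv2.contourArea(c)>2500 and c[:,0,0].min()>250:
        P=np.array([onz("top",p[0],.003)[:2] for p in c],np.float32)
        print("mat",cv2.minAreaRect(P))
m=((hsv[...,1]<45)&(hsv[...,2]>190)).astype(np.uint8)
cs,_=cv2.findContours(m,cv2.RETR_EXTERNAL,cv2.CHAIN_APPROX_NONE)
for c in cs:
    if cv2.contourArea(c)>800:
        P=np.array([onz("top",p[0],.055)[:2] for p in c],np.float32)
        print("box",cv2.boundingRect(c),cv2.minAreaRect(P), cv2.minAreaRect(c))
E
```

```text
mat ((0.3389580547809601, 0.10068739950656891), (0.1270463913679123, 0.16604453325271606), 85.15174865722656)
mat ((0.5732738375663757, 0.00030671805143356323), (0.12691782414913177, 0.16525931656360626), 85.97001647949219)
box (316, 438, 86, 42) ((0.07241393625736237, 0.015910901129245758), (0.07055222988128662, 0.17465530335903168), 8.09964370727539) ((355.90557861328125, 456.1497802734375), (36.42704391479492, 86.31111907958984), 80.40686798095703)
box (117, 279, 67, 60) ((0.3751892149448395, 0.44009700417518616), (0.11686699092388153, 0.09611748903989792), 72.55960845947266) ((150.16107177734375, 308.4810485839844), (55.920654296875, 46.79813766479492), 17.241458892822266)
box (182, 178, 96, 84) ((0.5645178556442261, 0.2756343185901642), (0.17968805134296417, 0.1497696489095688), 77.45463562011719) ((229.30030822753906, 219.06275939941406), (84.44482421875, 68.81230926513672), 11.802434921264648)
```

View pics/topz.png

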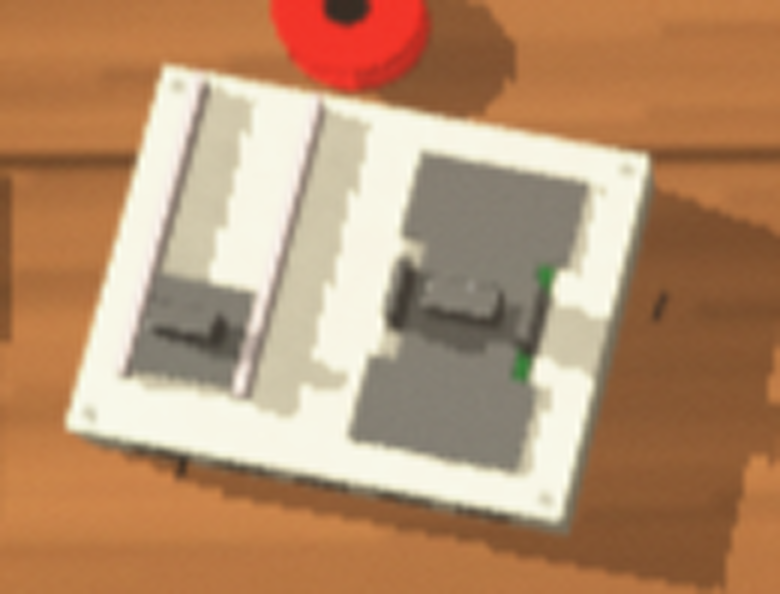

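View pics/topz2.png

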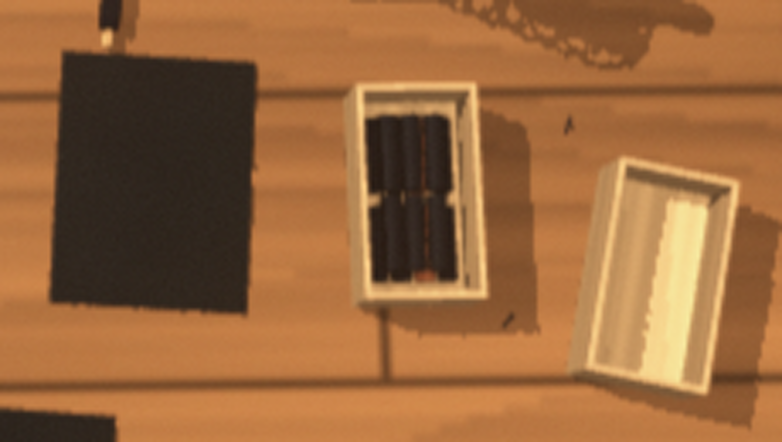

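```bash
cat >> h.py <<'E'
BOX=dict(c=np.array([.5645,.2756,0]),yaw=-12.55)
def Rz(a): a=np.radians(a);return np.array([[np.cos(a),-np.sin(a),0],[np.sin(a),np.cos(a),0],[0,0,1]])
def b2w(p,B=None):
    B=B or BOX; return B["c"]+Rz(B["yaw"])@np.array(p,float)/1000
def w2b(P,B=None):
    B=B or BOX; return Rz(B["yaw"]).T@(np.array(P)-B["c"])*1000
def goal(P,yaw,maxrows=20,step=60):
    """yaw = world angle of tool y (jaw), mod 180; tool down. prints rows"""
    from scipy.spatial.transform import Rotation as Ro
    s=sense();R=np.array(s["ee_rot"]);p=np.array(s["tcp_pos"])
    best=None
    for k in(0,180):
        y=Rz(yaw+k)@[1,0,0];z=np.array([0,0,-1.]);x=np.cross(y,z);G=np.stack([x,y,z],1)
        rv=Ro.from_matrix(R.T@G).as_rotvec()
        if best is None or np.linalg.norm(rv)<np.linalg.norm(best[1]): best=(G,rv)
    rv=best[1]; d=np.array(P)-p
    n=int(max(1,np.ceil(np.linalg.norm(d)*1000/step),np.ceil(np.abs(rv).max()/.18)))
    print("t",round(s["time_s"],2),"dist",np.round(d*1000,1),"turn deg",np.round(np.degrees(rv),1),"n",n)
    Rc=R
    for i in range(n):
        print(np.round(Rc.T@d*1000/n,1).tolist()+np.round(rv/n,3).tolist())
        Rc=Rc@Ro.from_rotvec(rv/n).as_matrix()
def st():
    s=sense();print("t",round(s["time_s"],2),"tcp",np.round(s["tcp_pos"]*1000,1),"box",np.round(w2b(s["tcp_pos"]),1),"F",np.round(s["wrist_force"],1),"w",round(s["gripper_width"]*87,1),"J",np.round(s["joints"],0))
E
python3 - <<'E'
from h import *
for n,p in dict(fin=(-28,52,95.5),btn=(-30,52,63),rib=(0,-40,87)).items(): print(n,b2w(p))
im=cv2.imread("pics/side0.png")
pts=[(x,y,55) for x,y in((-75,-90),(75,-90),(75,90),(-75,90))]+[(0,-40,87),(-28,52,95.5)]
for p in pts:
    u=proj("side",b2w(p));cv2.circle(im,(int(round(u[0]*8)),int(round(u[1]*8))),12,(0,0,255),-1,shift=3)
cv2.imwrite("pics/sidez.png",cv2.resize(im[170:250,260:380],None,fx=6,fy=6,interpolation=cv2.INTER_CUBIC))
goal(b2w((-20,30,200)),167.45)
E
```

```text
fin [0.54846817 0.33244171 0.0955    ]
btn [0.54651596 0.3328763  0.063     ]
rib [0.55580834 0.23655573 0.087     ]
t 0.15 dist [ 402.6 -297.3    3.1] turn deg [ 0.1 -0.1 88.7] n 9
[51.3, 21.4, -0.3, 0.0, -0.0, 0.172]
[54.2, 12.3, -0.3, 0.0, -0.0, 0.172]
[55.5, 2.8, -0.3, 0.0, -0.0, 0.172]
[55.2, -6.7, -0.3, 0.0, -0.0, 0.172]
[53.2, -16.1, -0.3, 0.0, -0.0, 0.172]
[49.7, -25.0, -0.3, 0.0, -0.0, 0.172]
[44.7, -33.1, -0.3, 0.0, -0.0, 0.172]
[38.4, -40.3, -0.3, 0.0, -0.0, 0.172]
[30.9, -46.2, -0.3, 0.0, -0.0, 0.172]
```

View pics/sidez.png

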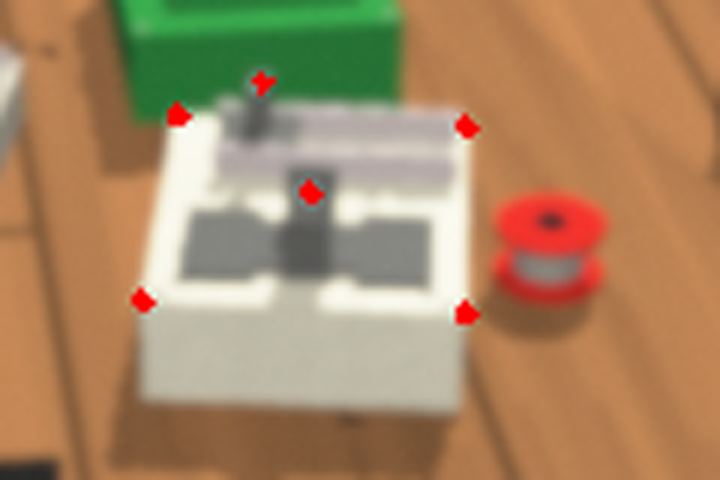

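Projected box corners, rib and fin land on the side picture, so the box pose holds. Next I move above it.

>>> carry_out --commands '[51, 21, 0, 0, 0, 0.172, 54, 12, 0, 0, 0, 0.172, 55.5, 3, 0, 0, 0, 0.172, 55, -7, 0, 0, 0, 0.172, 53, -16, 0, 0, 0, 0.172]'

```text
time_s: 0.78
tcp_pos: [0.3732, 0.4378, 0.1948]
ee_rot: [[0.435, -0.901, -0.001], [-0.901, -0.435, -0.004], [0.003, 0.003, -1.0]]
wrist_force: [0.5, -0.0, 0.3]
gripper_width: 1.0
```

>>> carry_out --commands '[50, -25, 0, 0, 0, 0.172, 45, -33, 0, 0, 0, 0.172, 38, -40, 0, 0, 0, 0.172, 31, -46, 0, 0, 0, 0.172]'

```text
time_s: 1.27
tcp_pos: [0.5526, 0.295, 0.1942]
ee_rot: [[-0.258, -0.966, -0.002], [-0.966, 0.258, -0.005], [0.006, 0.001, -1.0]]
wrist_force: [-0.0, 0.5, 0.9]
gripper_width: 0.998
```

```bash
python3 - <<'E'
from h import *
st();c=calibration("wrist");im=cv2.cvtColor(capture("wrist"),cv2.COLOR_RGB2BGR)
cv2.imwrite("pics/w1r.png",im)
for p in [(x,y,55) for x,y in((-75,-90),(75,-90),(75,90),(-75,90))]+[(0,-40,87),(-28,52,95.5)]:
    u=proj("wrist",b2w(p),c);print(p,u.round(1));cv2.circle(im,tuple(int(v) for v in u),2,(0,0,255),-1)
cv2.imwrite("pics/w1.png",im)
goal(b2w((-28,52,130)),167.45)
E
```

```text
t 1.27 tcp [552.6 295.  194.2] box [-15.8  16.3 194.2] F [-0.   0.5  0.9] w 86.8 J [ 43.  22.   1.   0. -68. -58.]
(-75, -90, 55) [380.6 102.2]
(75, -90, 55) [211.  111.8]
(75, 90, 55) [229.2 300.2]
(-75, 90, 55) [382.4 294.8]
(0, -40, 87) [295.  163.4]
(-28, 52, 95.5) [334.6 275.3]
t 1.32 dist [ -8.3  41.8 -63.8] turn deg [-0.  -0.4 -3. ] n 2
[-19.3, 9.6, 31.7, -0.0, -0.004, -0.026]
[-19.4, 9.1, 31.8, -0.0, -0.004, -0.026]
```

View pics/w1.png

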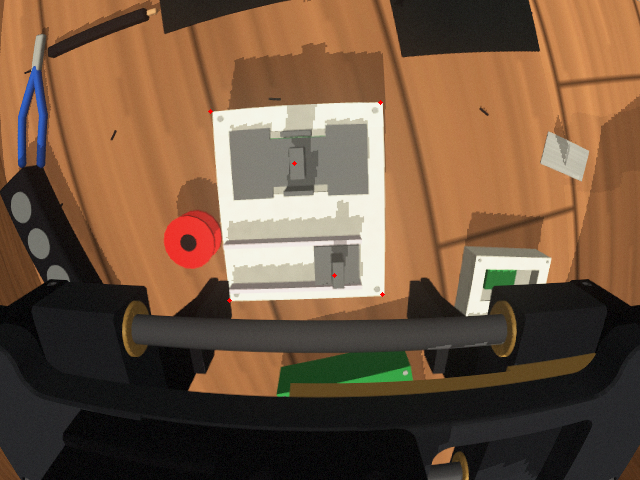

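>>> carry_out --commands '[-20, 9, 32, 0, -0.004, -0.026, -20, 9, 32, 0, -0.004, -0.026, 0, 0, 0, 0, 0, 0]' --grip 45

```text
time_s: 1.7
tcp_pos: [0.5513, 0.3316, 0.1271]
ee_rot: [[-0.221, -0.975, -0.0], [-0.975, 0.221, -0.0], [0.0, 0.0, -1.0]]
wrist_force: [0.3, 0.3, 1.1]
gripper_width: 0.745
```

```bash
python3 - <<'E'
from h import *
st();c=calibration("wrist");im=cv2.cvtColor(capture("wrist"),cv2.COLOR_RGB2BGR)
for p in [(x,y,55) for x,y in((-75,-90),(75,-90),(75,90),(-75,90))]+[(0,-40,87),(-30,52,95.5)]:
    u=proj("wrist",b2w(p),c);cv2.circle(im,tuple(int(v) for v in u),2,(0,0,255),-1)
cv2.imwrite("pics/w2.png",im)
goal(b2w((-30,52,77)),167.45)
E
```

```text
t 1.7 tcp [551.3 331.6 127.1] box [-25.   51.8 127.1] F [0.3 0.3 1.1] w 64.8 J [ 45.  27.  -2.   0. -61. -58.]
t 1.75 dist [ -5.9   1.2 -52. ] turn deg [-0.1  0.1 -0.2] n 1
[0.3, 6.2, 52.0, -0.002, 0.002, -0.004]
```

View pics/w2.png

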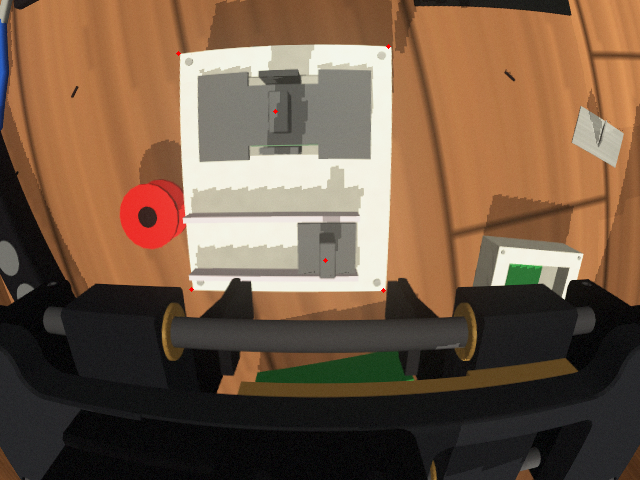

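>>> carry_out --commands '[0, 3, 30, 0, 0, 0, 0, 3, 20, 0, 0, 0, 0, 0, 0, 0, 0, 0]' --grip 45

```text
time_s: 2.12
tcp_pos: [0.5492, 0.3341, 0.0834]
ee_rot: [[-0.22, -0.975, 0.01], [-0.975, 0.22, 0.006], [-0.008, -0.008, -1.0]]
wrist_force: [1.0, -0.2, 1.0]
gripper_width: 0.523
```

>>> carry_out --commands '[0, 0, 0, 0, 0, 0, 0, 0, 0, 0, 0, 0, 0, 0, 0, 0, 0, 0, 0, 0, 0, 0, 0, 0]' --grip 6

```text
time_s: 2.62
tcp_pos: [0.5517, 0.3353, 0.0887]
ee_rot: [[-0.22, -0.975, 0.017], [-0.975, 0.22, 0.011], [-0.015, -0.014, -1.0]]
wrist_force: [0.1, 0.5, 0.9]
gripper_width: 0.149
```

```bash
python3 - <<'E'
from h import *
st();im=cv2.cvtColor(capture("side"),cv2.COLOR_RGB2BGR)
cv2.imwrite("pics/s3.png",cv2.resize(im[130:250,240:400],None,fx=5,fy=5,interpolation=cv2.INTER_CUBIC))
E
```

```text
t 2.62 tcp [551.7 335.3  88.7] box [-25.4  55.5  88.7] F [0.1 0.5 0.9] w 13.0 J [ 46.  29.  -6.   0. -55. -59.]
```

View pics/s3.png

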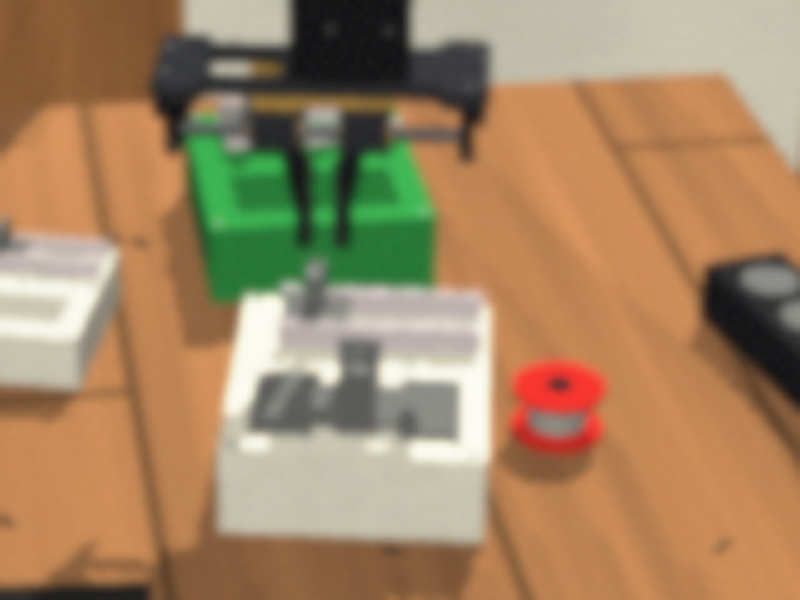

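```bash
python3 - <<'E'
from h import *
s=sense();print(proj("side",s["tcp_pos"]),proj("side",b2w((-30,52,95.5))),s["joint_velocities"].round(2))
print(s["ee_rot"].round(4))
for n in("top","wrist"):
    im=cv2.cvtColor(capture(n),cv2.COLOR_RGB2BGR)
    cv2.imwrite(f"pics/{n}4.png",im)
print(proj("top",s["tcp_pos"]))
st()
E
```

```text
[304.30626392 184.81675175] [302.71717446 183.29875345] [-0.01  0.23 -0.16 -0.1   0.15  0.03]
[[-0.2197 -0.9754  0.0167]
 [-0.9755  0.2199  0.0111]
 [-0.0145 -0.0138 -0.9998]]
[199.03086201 222.19867626]
t 2.77 tcp [551.5 335.2  88.3] box [-25.6  55.3  88.3] F [ 0.4 -0.7 -0.9] w 7.6 J [ 46.  29.  -6.   0. -55. -59.]
```

View pics/top4.png

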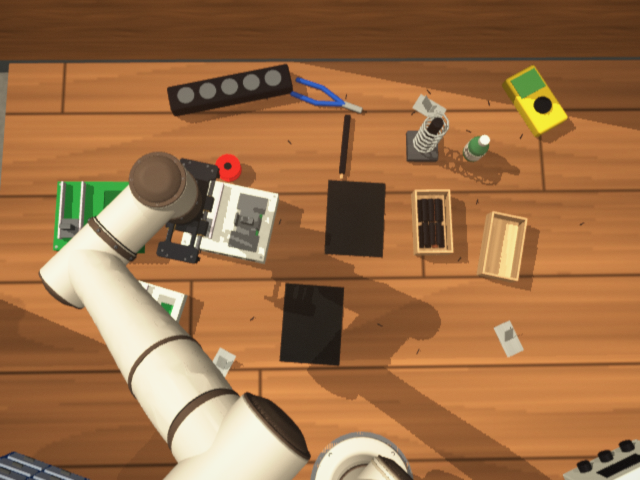

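View pics/wrist4.png

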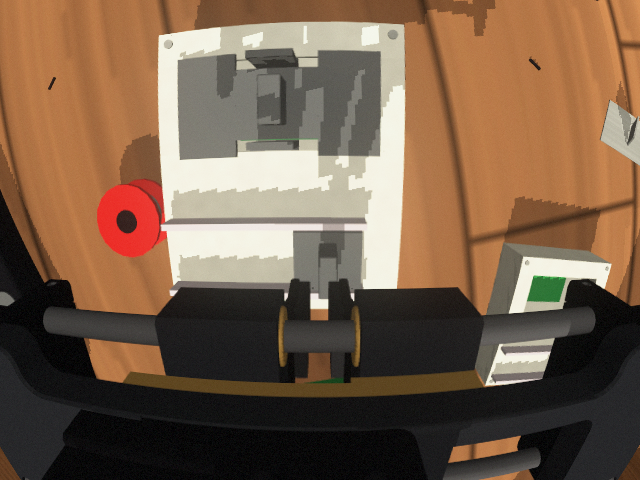

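```bash
python3 - <<'E'
from h import *
P0=np.array([0.14886947, 0.60632009, 0.19663562])
print(proj("side",P0))
R0=np.array([[.971,-.2387],[-.2387,-.971],[0,0]])
for s in(-1,1): print(proj("side",P0+s*.0435*R0[:,1]))
im=cv2.imread("pics/side0.png");cv2.imwrite("pics/s0z.png",cv2.resize(im[50:150,110:230],None,fx=6,fy=6,interpolation=cv2.INTER_CUBIC))
st();s=sense();p=s["tcp_pos"];R=s["ee_rot"]
for dz in(-.02,-.01,0,.01): print(dz,proj("wrist",p+R[:,2]*dz),proj("side",p+R[:,2]*dz))
im=cv2.cvtColor(capture("side"),cv2.COLOR_RGB2BGR)
for sg in(-1,1):
    q=p+sg*.004*R[:,1]
    a=proj("side",q);b=proj("side",q-R[:,2]*.04)
    cv2.line(im,tuple(int(v*8) for v in a),tuple(int(v*8) for v in b),(0,0,255),1,shift=3)
cv2.imwrite("pics/s5.png",cv2.resize(im[130:250,240:400],None,fx=5,fy=5,interpolation=cv2.INTER_CUBIC))
E
```

```text
[166.87191818 123.40033718]
[171.15017224 118.54714767]
[162.38835531 128.48642604]
t 2.77 tcp [551.5 335.2  88.3] box [-25.6  55.3  88.3] F [ 0.4 -0.7 -0.9] w 7.6 J [ 46.  29.  -6.   0. -55. -59.]
-0.02 [317.70391117 293.96714543] [304.1874702 179.0635971]
-0.01 [317.76367416 286.14270647] [304.21344203 182.0325904 ]
0 [317.81817509 279.03280259] [304.23921319 184.9786445 ]
0.01 [317.86804339 272.54838924] [304.264786   187.90202423]
```

View pics/s0z.png

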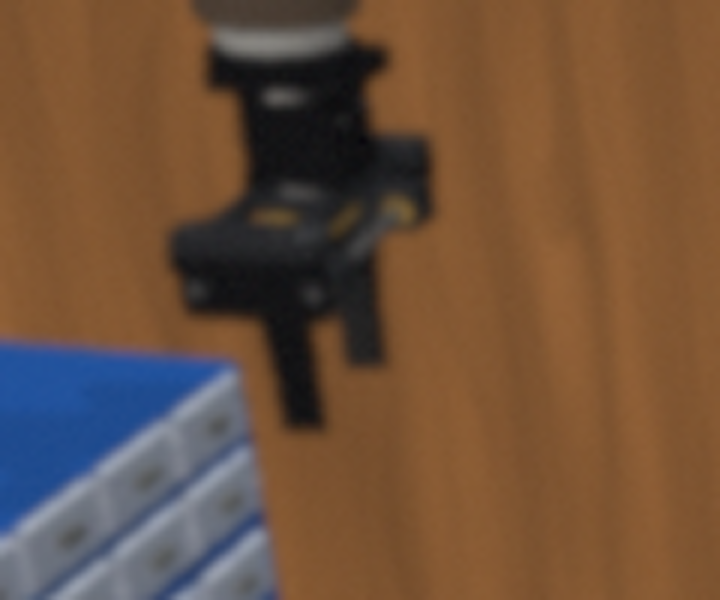

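View pics/s5.png

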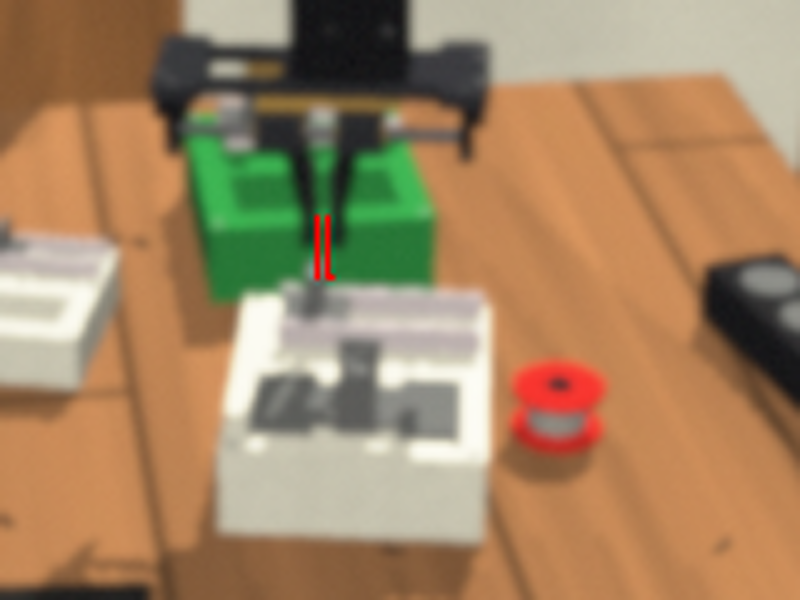

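```bash
python3 - <<'E'
from h import *
s=sense();p=s["tcp_pos"];R=s["ee_rot"];c=calibration("wrist")
o,_=ray("wrist",(300,200),c);print("cam in tool mm",R.T@(o-p)*1000, "axis in tool", R.T@cv2.Rodrigues(c["rvec"])[0].T@[0,0,1])
for dz in(0,-20):
  for x in(-9.5,9.5):
    for y in(-19,-4,4,19): print(dz,x,y,proj("wrist",p+R@np.array([x,y,dz])/1000,c).round(1))
im=cv2.imread("pics/wrist4.png");cv2.imwrite("pics/w4z.png",cv2.resize(im[210:400,230:410],None,fx=4,fy=3.1,interpolation=cv2.INTER_CUBIC))
E
```

```text
cam in tool mm [  74.44744929    0.6465048  -187.77444127] axis in tool [-2.73889370e-01 -3.34662381e-04  9.61761146e-01]
0 -9.5 -19 [283.5 294.8]
0 -9.5 -4 [310.6 294.9]
0 -9.5 4 [325.1 294.9]
0 -9.5 19 [352.2 294.8]
0 9.5 -19 [282.4 262.4]
0 9.5 -4 [310.3 262.4]
0 9.5 4 [325.3 262.4]
0 9.5 19 [353.3 262.4]
-20 -9.5 -19 [280.  310.9]
-20 -9.5 -4 [309.8 311.1]
-20 -9.5 4 [325.7 311.1]
-20 -9.5 19 [355.5 310.9]
-20 9.5 -19 [278.5 275.8]
-20 9.5 -4 [309.4 276. ]
-20 9.5 4 [325.9 275.9]
-20 9.5 19 [356.8 275.8]
```

View pics/w4z.png

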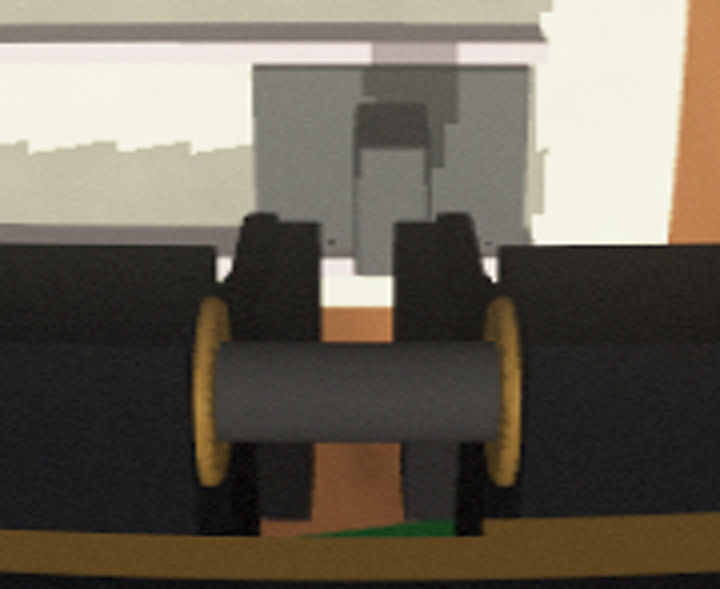

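The fingers closed past the fin's 10 mm. Side and wrist views both put the visible tips about 20 mm above the reported TCP, so they sit just over the fin. I'll open and go lower, watching force.

```bash
python3 - <<'E'
from h import *
goal(b2w((-30,51,70)),167.45)
E
```

```text
t 2.83 dist [ -5.1  -3.2 -18.1] turn deg [-0.8  0.8 -0.2] n 1
[4.5, 4.6, 18.0, -0.013, 0.014, -0.003]
```

>>> carry_out --commands '[4.5, 4.5, 0, -0.013, 0.014, -0.003, 0, 0, 0, 0, 0, 0, 0, 0, 0, 0, 0, 0]' --grip 45

```text
time_s: 3.2
tcp_pos: [0.5455, 0.3314, 0.0877]
ee_rot: [[-0.217, -0.976, -0.002], [-0.976, 0.217, -0.002], [0.002, 0.001, -1.0]]
wrist_force: [-0.2, -0.5, 0.6]
gripper_width: 0.332
```

>>> carry_out --commands '[0, 0, 12, 0, 0, 0, 0, 0, 0, 0, 0, 0]' --grip 45

```text
time_s: 3.45
tcp_pos: [0.5452, 0.3312, 0.0745]
ee_rot: [[-0.217, -0.976, -0.002], [-0.976, 0.217, -0.002], [0.002, 0.002, -1.0]]
wrist_force: [0.2, -0.3, 0.2]
gripper_width: 0.501
```

```bash
python3 - <<'E'
from h import *
st();goal(b2w((-30,51,60)),167.45)
im=cv2.cvtColor(capture("side"),cv2.COLOR_RGB2BGR)
cv2.imwrite("pics/s6.png",cv2.resize(im[130:250,240:400],None,fx=5,fy=5,interpolation=cv2.INTER_CUBIC))
E
```

```text
t 3.45 tcp [545.2 331.2  74.5] box [-30.9  50.1  74.5] F [ 0.2 -0.3  0.2] w 43.6 J [ 46.  29.  -7.  -0. -54. -58.]
t 3.45 dist [  1.1   0.7 -14.5] turn deg [ 0.1 -0.1  0. ] n 1
[-1.0, -0.9, 14.5, 0.002, -0.002, 0.0]
```

View pics/s6.png

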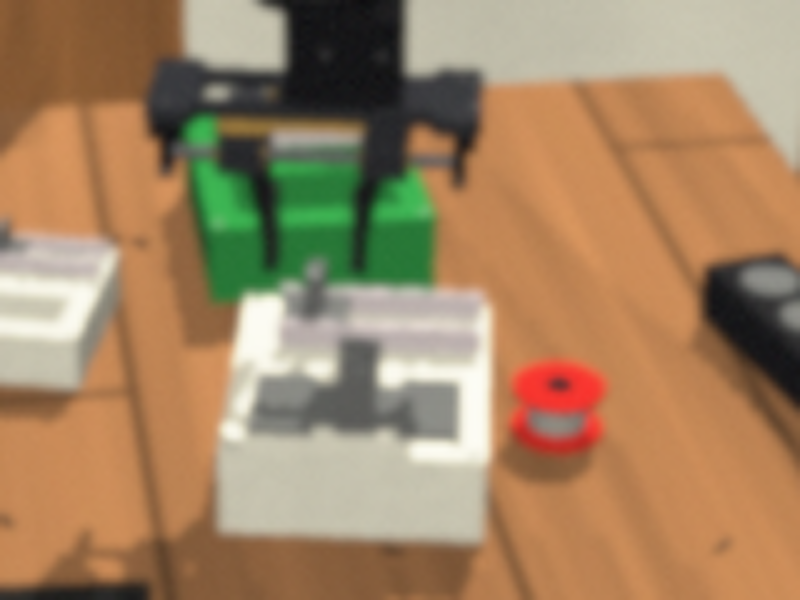

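Tips at zoomed (270/360, 270), level with the fin's top at (318,262). Another 16 mm down puts them around the fin, above the plate.

>>> carry_out --commands '[0, 0, 10, 0, 0, 0, 0, 0, 6, 0, 0, 0, 0, 0, 0, 0, 0, 0]' --grip 45

```text
time_s: 3.88
tcp_pos: [0.5458, 0.3315, 0.0579]
ee_rot: [[-0.217, -0.976, -0.001], [-0.976, 0.217, -0.001], [0.002, 0.001, -1.0]]
wrist_force: [0.5, -0.6, 0.2]
gripper_width: 0.517
```

```bash
python3 - <<'E'
from h import *
st();goal(b2w((-30,51,57)),167.45)
im=cv2.cvtColor(capture("side"),cv2.COLOR_RGB2BGR)
cv2.imwrite("pics/s7.png",cv2.resize(im[130:250,240:400],None,fx=5,fy=5,interpolation=cv2.INTER_CUBIC))
E
```

```text
t 3.88 tcp [545.8 331.5  57.9] box [-30.4  50.5  57.9] F [ 0.5 -0.6  0.2] w 45.0 J [ 46.  30.  -7.   0. -52. -58.]
t 3.88 dist [ 0.5  0.4 -0.9] turn deg [ 0.  -0.1  0. ] n 1
[-0.5, -0.4, 0.9, 0.001, -0.002, 0.001]
```

View pics/s7.png

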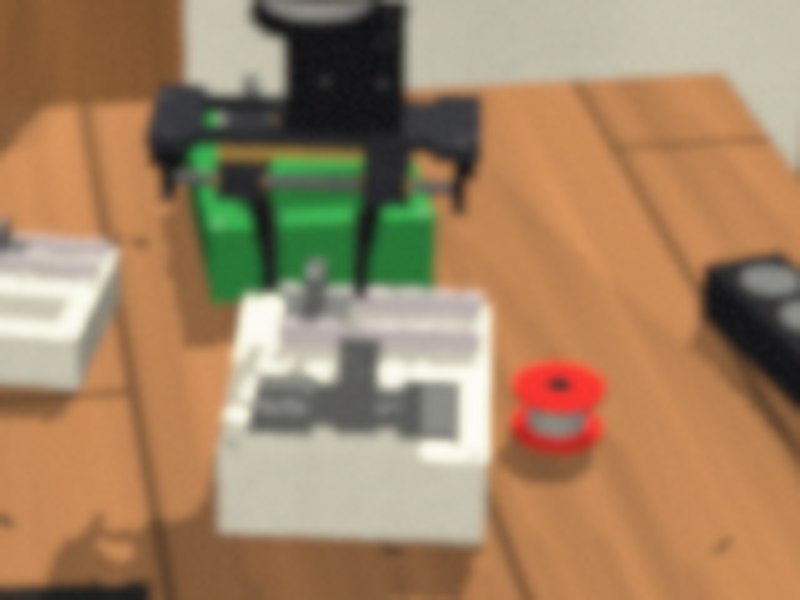

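>>> carry_out --commands '[0, 0, 0, 0, 0, 0, 0, 0, 0, 0, 0, 0, 0, 0, 0, 0, 0, 0, 0, 0, 0, 0, 0, 0, 0, 0, 0, 0, 0, 0]' --grip 2

```text
time_s: 4.55
tcp_pos: [0.5463, 0.332, 0.0591]
ee_rot: [[-0.216, -0.976, 0.001], [-0.976, 0.216, 0.0], [-0.0, -0.001, -1.0]]
wrist_force: [0.1, -0.4, -1.0]
gripper_width: 0.113
```

```bash
python3 - <<'E'
from h import *
st();goal(b2w((-30,51,57)),167.45)
im=cv2.cvtColor(capture("wrist"),cv2.COLOR_RGB2BGR)
cv2.imwrite("pics/w8.png",im)
E
```

```text
t 4.55 tcp [546.3 332.   59.1] box [-30.   51.1  59.1] F [ 0.1 -0.4 -1. ] w 9.8 J [ 46.  30.  -7.   0. -52. -58.]
t 4.55 dist [-0.  -0.1 -2.1] turn deg [-0.  0.  0.] n 1
[0.1, -0.0, 2.1, -0.001, 0.0, 0.001]
```

View pics/w8.png

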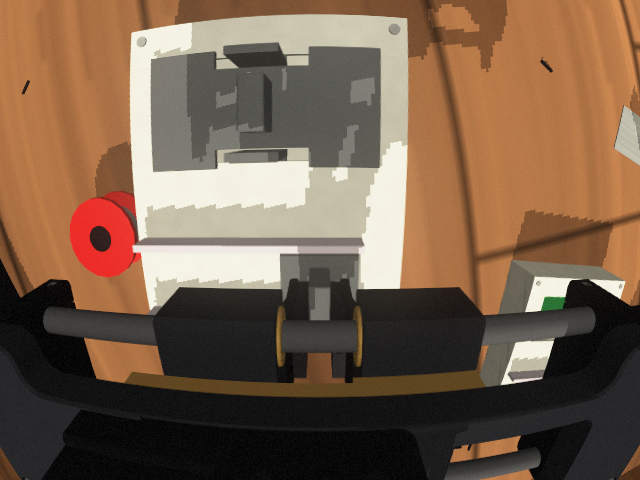

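Opening 9.8 mm: the fin is gripped, at box x ≈ -30 as expected. Sliding along +x (tool −y).

>>> carry_out --commands '[0, -14, 0, 0, 0, 0, 0, -14, 0, 0, 0, 0, 0, -12, 0, 0, 0, 0, 0, -4, 0, 0, 0, 0]'

```text
time_s: 5.1
tcp_pos: [0.5919, 0.3218, 0.0591]
ee_rot: [[-0.217, -0.976, -0.0], [-0.976, 0.217, -0.0], [0.0, 0.0, -1.0]]
wrist_force: [-2.6, 0.9, 1.2]
gripper_width: 0.11
```

```bash
python3 - <<'E'
from h import *
st();goal(b2w((20,51,58)),167.45)
E
```

```text
t 5.1 tcp [591.9 321.8  59.1] box [16.7 51.1 59.1] F [-2.6  0.9  1.2] w 9.6 J [ 42.  33.  -2.  -0. -55. -55.]
t 5.1 dist [ 3.2 -0.8 -1.1] turn deg [ 0. -0.  0.] n 1
[0.1, -3.3, 1.1, 0.0, -0.0, 0.001]
```

>>> carry_out --commands '[0, -3, 0, 0, 0, 0, 0, -3, 0, 0, 0, 0, 0, -3, 0, 0, 0, 0]'

```text
time_s: 5.48
tcp_pos: [0.5948, 0.3211, 0.0591]
ee_rot: [[-0.217, -0.976, -0.012], [-0.976, 0.217, -0.0], [0.003, 0.012, -1.0]]
wrist_force: [-10.5, 4.8, 5.3]
gripper_width: 0.109
```

```bash
python3 - <<'E'
from h import *
st()
E
```

```text
t 5.47 tcp [594.8 321.1  59.1] box [19.7 51.  59.1] F [-10.5   4.8   5.3] w 9.5 J [ 42.  34.  -1.  -1. -56. -54.]
```

Stop reached (19.7 mm, force 11 N). One more nudge, release, and lift clear.

>>> carry_out --commands '[0, -4, 0, 0, 0, 0, 0, -3, 0, 0, 0, 0]'

```text
time_s: 5.72
tcp_pos: [0.5945, 0.3211, 0.0591]
ee_rot: [[-0.216, -0.976, -0.024], [-0.976, 0.216, -0.001], [0.006, 0.023, -1.0]]
wrist_force: [-8.6, 2.5, 3.8]
gripper_width: 0.109
```

>>> carry_out --commands '[0, 0, 0, 0, 0, 0, 0, 0, 0, 0, 0, 0]' --grip 28

```text
time_s: 5.98
tcp_pos: [0.5945, 0.3215, 0.0592]
ee_rot: [[-0.215, -0.976, -0.023], [-0.977, 0.215, -0.001], [0.006, 0.022, -1.0]]
wrist_force: [0.6, 0.3, 0.4]
gripper_width: 0.255
```

>>> carry_out --commands '[0, 0, -25, 0, 0, 0, 0, 0, -15, 0, 0, 0]' --grip 28

```text
time_s: 6.22
tcp_pos: [0.5954, 0.3205, 0.0983]
ee_rot: [[-0.215, -0.976, -0.025], [-0.976, 0.216, -0.003], [0.009, 0.024, -1.0]]
wrist_force: [0.9, 0.6, 1.1]
gripper_width: 0.312
```

```bash
python3 - <<'E'
from h import *
st();goal(b2w((-30,52,100)),167.45)
im=cv2.cvtColor(capture("wrist"),cv2.COLOR_RGB2BGR)
cv2.imwrite("pics/w9.png",im)
E
```

```text
t 6.22 tcp [595.4 320.5  98.3] box [20.4 50.5 98.3] F [0.9 0.6 1.1] w 27.2 J [ 42.  32.   2.  -1. -62. -54.]
t 6.22 dist [-48.9  12.4   1.7] turn deg [ 1.3 -0.5  0.1] n 1
[-1.5, 50.5, -0.6, 0.024, -0.009, 0.002]
```

View pics/w9.png

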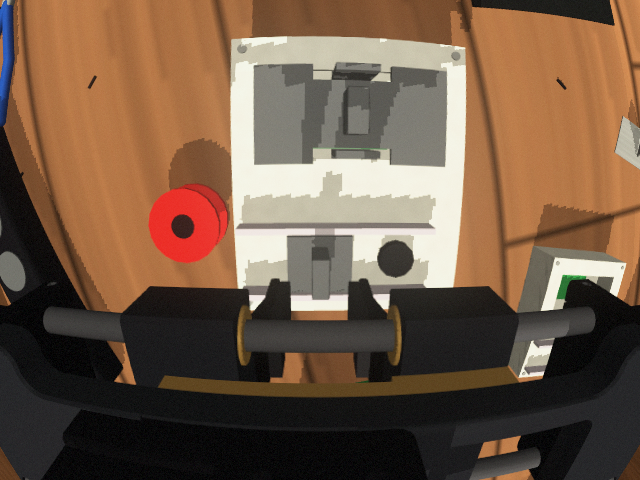

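Lock at the right end, black button exposed at (395,259). Closing the fingers and moving over it.

>>> carry_out --commands '[-1, 25, 0, 0.024, -0.009, 0.002, 0, 25, 0, 0, 0, 0, 0, 0, 0, 0, 0, 0]' --grip 0

```text
time_s: 6.65
tcp_pos: [0.5472, 0.3322, 0.0999]
ee_rot: [[-0.22, -0.976, 0.004], [-0.976, 0.22, 0.002], [-0.003, -0.003, -1.0]]
wrist_force: [-0.3, 0.4, 0.9]
gripper_width: 0.065
```

```bash
python3 - <<'E'
from h import *
st();goal(b2w((-30,52,55)),167.45)
c=calibration("wrist");im=cv2.cvtColor(capture("wrist"),cv2.COLOR_RGB2BGR)
print(proj("wrist",b2w((-30,52,63)),c))
cv2.imwrite("pics/w10.png",im)
E
```

```text
t 6.65 tcp [547.2 332.2  99.9] box [-29.2  51.5  99.9] F [-0.3  0.4  0.9] w 5.7 J [ 46.  28.  -5.   0. -57. -58.]
t 6.65 dist [ -0.7   0.6 -44.9] turn deg [-0.2  0.2 -0.1] n 1
[-0.3, 0.9, 44.9, -0.003, 0.003, -0.002]
[319.38526941 258.21783616]
```

View pics/w10.png

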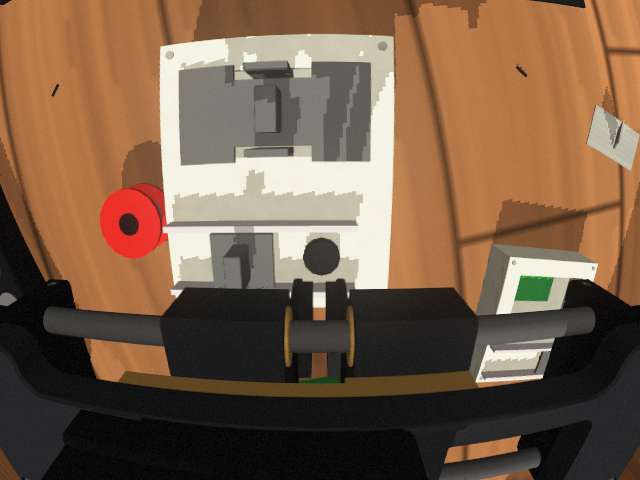

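>>> carry_out --commands '[0, 1, 25, 0, 0, 0, 0, 0, 18, 0, 0, 0, 0, 0, 2, 0, 0, 0]' --grip 0

```text
time_s: 7.08
tcp_pos: [0.5503, 0.3324, 0.0539]
ee_rot: [[-0.221, -0.975, 0.007], [-0.975, 0.221, 0.004], [-0.005, -0.006, -1.0]]
wrist_force: [0.8, -0.3, 0.3]
gripper_width: 0.007
```

>>> carry_out --commands '[0, 0, 4, 0, 0, 0, 0, 0, 4, 0, 0, 0]'

```text
time_s: 7.32
tcp_pos: [0.5519, 0.3327, 0.0464]
ee_rot: [[-0.222, -0.975, 0.009], [-0.975, 0.222, 0.005], [-0.007, -0.007, -1.0]]
wrist_force: [-0.4, 0.0, -0.4]
gripper_width: 0.01
```

```bash
python3 - <<'E'
from h import *
st();goal(b2w((-30,52,43)),167.45)
E
```

```text
t 7.33 tcp [551.9 332.7  46.4] box [-24.7  53.   46.4] F [-0.4  0.  -0.4] w 0.8 J [ 46.  31.  -8.   0. -50. -58.]
t 7.33 dist [-5.4  0.2 -3.4] turn deg [-0.4  0.4 -0.3] n 1
[1.0, 5.4, 3.3, -0.007, 0.007, -0.005]
```

>>> carry_out --commands '[1, 5.5, 0, -0.007, 0.007, -0.005, 0, 0, 2, 0, 0, 0, 0, 0, 2, 0, 0, 0]'

```text
time_s: 7.7
tcp_pos: [0.5465, 0.3334, 0.0431]
ee_rot: [[-0.217, -0.976, 0.001], [-0.976, 0.217, 0.0], [-0.001, -0.001, -1.0]]
wrist_force: [-0.2, 0.9, -0.3]
gripper_width: 0.005
```

```bash
python3 - <<'E'
from h import *
st();goal(b2w((-30,52,38)),167.45)
E
```

```text
t 7.7 tcp [546.5 333.4  43.1] box [-30.2  52.5  43.1] F [-0.2  0.9 -0.3] w 0.5 J [ 46.  31.  -8.   0. -50. -58.]
t 7.7 dist [ 0.  -0.5 -5.1] turn deg [-0.1  0.   0. ] n 1
[0.5, -0.2, 5.1, -0.001, 0.001, 0.001]
```

>>> carry_out --commands '[0, 0, 3, 0, 0, 0, 0, 0, 3, 0, 0, 0]'

```text
time_s: 7.95
tcp_pos: [0.5465, 0.3335, 0.0372]
ee_rot: [[-0.216, -0.976, 0.002], [-0.976, 0.216, 0.001], [-0.001, -0.001, -1.0]]
wrist_force: [-0.9, 0.5, 1.5]
gripper_width: 0.005
```

>>> carry_out --commands '[0, 0, 3, 0, 0, 0, 0, 0, 3, 0, 0, 0]'

```text
time_s: 8.2
tcp_pos: [0.5467, 0.3335, 0.0334]
ee_rot: [[-0.215, -0.977, 0.002], [-0.977, 0.215, 0.0], [-0.0, -0.002, -1.0]]
wrist_force: [-7.6, -0.4, 16.7]
gripper_width: 0.005
```

```bash
python3 - <<'E'
from h import *
st();goal(b2w((-30,52,38)),167.45)
E
```

```text
t 8.2 tcp [546.7 333.5  33.4] box [-30.   52.7  33.4] F [-7.6 -0.4 16.7] w 0.5 J [ 46.  32.  -9.   0. -49. -58.]
t 8.2 dist [-0.1 -0.7  4.6] turn deg [-0.1  0.   0.1] n 1
[0.7, -0.0, -4.6, -0.002, 0.0, 0.002]
```

Contact began near z=37 and the stop came at 33.4 with 17 N, which matches a full 5 mm press. Lifting off and checking.

>>> carry_out --commands '[0, 0, -20, 0, 0, 0, 0, 0, -40, 0, 0, 0, 0, 0, -20, 0, 0, 0]' --grip 87

```text
time_s: 8.57
tcp_pos: [0.5459, 0.3331, 0.1131]
ee_rot: [[-0.215, -0.977, -0.0], [-0.977, 0.215, -0.002], [0.002, -0.0, -1.0]]
wrist_force: [0.5, -0.8, 0.2]
gripper_width: 0.262
```

```bash
sed -i 's/for k in(0,180)/for k in ((0,180) if ks is None else ks)/; s/maxrows=20,step=60/ks=None,step=60/' h.py; python3 - <<'E'
from h import *
st();goal(b2w((0,-40,120)),77.45,ks=(0,))
im=cv2.cvtColor(capture("side"),cv2.COLOR_RGB2BGR)
cv2.imwrite("pics/s11.png",cv2.resize(im[130:250,240:400],None,fx=5,fy=5,interpolation=cv2.INTER_CUBIC))
E
```

```text
t 8.57 tcp [545.9 333.1 113.1] box [-30.6  52.1 113.1] F [ 0.5 -0.8  0.2] w 22.8 J [ 46.  27.  -4.   0. -59. -58.]
t 8.57 dist [  9.9 -96.6   6.9] turn deg [-0.1 -0.1 90.1] n 9
[10.2, -3.4, -0.7, -0.0, -0.0, 0.175]
[9.5, -5.1, -0.7, -0.0, -0.0, 0.175]
[8.5, -6.7, -0.7, -0.0, -0.0, 0.175]
[7.2, -8.1, -0.8, -0.0, -0.0, 0.175]
[5.7, -9.2, -0.8, -0.0, -0.0, 0.175]
[4.0, -10.0, -0.8, -0.0, -0.0, 0.175]
[2.2, -10.6, -0.8, -0.0, -0.0, 0.175]
[0.3, -10.8, -0.8, -0.0, -0.0, 0.175]
[-1.6, -10.7, -0.8, -0.0, -0.0, 0.175]
```

View pics/s11.png

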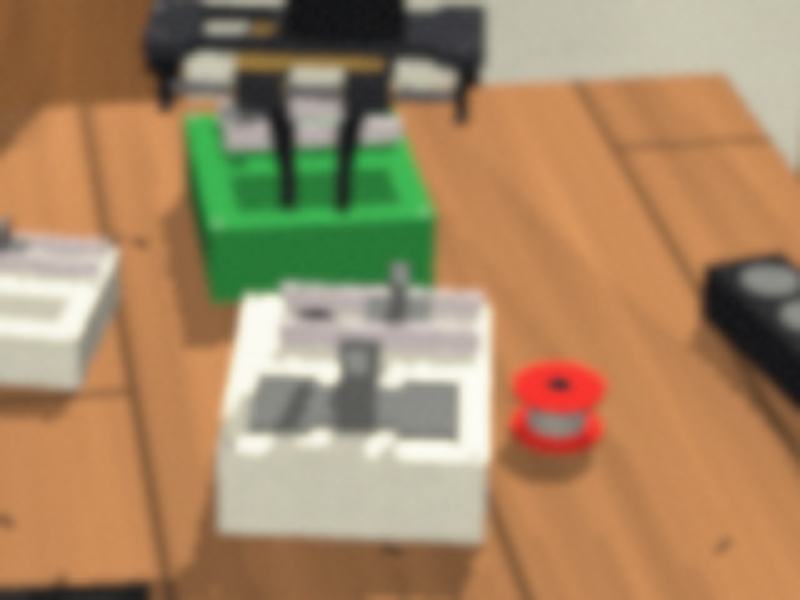

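The lock stands at its right end and the button is exposed at zoomed (315,313). Moving over the cover with a quarter turn.

>>> carry_out --commands '[10, -3, -1, 0, 0, 0.175, 9.5, -5, -1, 0, 0, 0.175, 8.5, -7, -1, 0, 0, 0.175, 7, -8, -1, 0, 0, 0.175, 6, -9, -1, 0, 0, 0.175]' --grip 87

```text
time_s: 9.25
tcp_pos: [0.5503, 0.2791, 0.1161]
ee_rot: [[-0.9, -0.435, 0.0], [-0.435, 0.9, -0.0], [0.0, -0.0, -1.0]]
wrist_force: [-0.5, -0.0, 0.2]
gripper_width: 0.881
```

>>> carry_out --commands '[4, -10, -1, 0, 0, 0.175, 2, -10.5, -1, 0, 0, 0.175, 0.5, -11, -1, 0, 0, 0.175, -1.5, -11, -1, 0, 0, 0.175, 0, 0, 0, 0, 0, 0]'

```text
time_s: 9.88
tcp_pos: [0.5513, 0.2327, 0.1145]
ee_rot: [[-0.963, 0.27, -0.005], [0.27, 0.963, -0.003], [0.004, -0.004, -1.0]]
wrist_force: [-0.3, -0.6, 0.3]
gripper_width: 1.001
```

```bash
python3 - <<'E'
from h import *
st();goal(b2w((0,-40,80)),77.45)
c=calibration("wrist");im=cv2.cvtColor(capture("wrist"),cv2.COLOR_RGB2BGR)
for p in ((0,-40,87),(-60,-40,59),(60,-40,59)): print(proj("wrist",b2w(p),c))
cv2.imwrite("pics/w12.png",im)
E
```

```text
t 9.88 tcp [551.3 232.7 114.5] box [ -3.5 -44.8 114.5] F [-0.3 -0.6  0.3] w 87.1 J [  38.   24.  -10.   -0.  -57. -144.]
t 9.88 dist [  4.5   3.9 -34.5] turn deg [-0.2 -0.3 -3.1] n 1
[-3.4, 5.1, 34.5, -0.004, -0.004, -0.055]
[326.26776639 269.47976627]
[320.98092435 168.0220537 ]
[329.58219851 331.81715546]
```

View pics/w12.png

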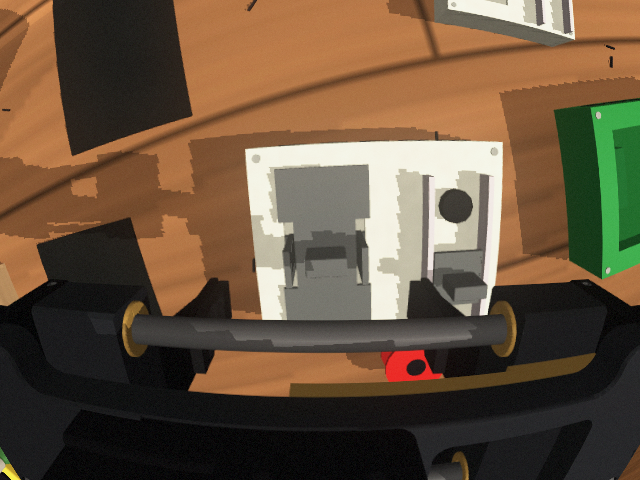

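>>> carry_out --commands '[-3.5, 5, 0, -0.004, -0.004, -0.055, 0, 0, 15, 0, 0, 0, 0, 0, 15, 0, 0, 0, 0, 0, 10, 0, 0, 0]'

```text
time_s: 10.42
tcp_pos: [0.5554, 0.2379, 0.0705]
ee_rot: [[-0.978, 0.209, -0.002], [0.209, 0.978, -0.0], [0.001, -0.0, -1.0]]
wrist_force: [0.0, 0.5, -0.1]
gripper_width: 1.002
```

```bash
python3 - <<'E'
from h import *
st();goal(b2w((0,-40,45)),77.45)
c=calibration("wrist");im=cv2.cvtColor(capture("wrist"),cv2.COLOR_RGB2BGR)
for p in ((0,-40,87),(-60,-40,59),(60,-40,59)): print(proj("wrist",b2w(p),c))
cv2.imwrite("pics/w13.png",im)
im=cv2.cvtColor(capture("side"),cv2.COLOR_RGB2BGR)
cv2.imwrite("pics/s13.png",cv2.resize(im[130:250,240:400],None,fx=5,fy=5,interpolation=cv2.INTER_CUBIC))
E
```

```text
t 10.43 tcp [555.4 237.9  70.5] box [ -0.7 -38.7  70.5] F [ 0.   0.5 -0.1] w 87.2 J [  38.   27.  -12.   -0.  -51. -140.]
t 10.43 dist [  0.4  -1.4 -25.5] turn deg [-0.  -0.1  0.5] n 1
[-0.8, -1.3, 25.5, -0.0, -0.001, 0.009]
[315.22376964 294.61249469]
[316.42700593 169.22035058]
[315.23874084 361.85563172]
```

View pics/w13.png

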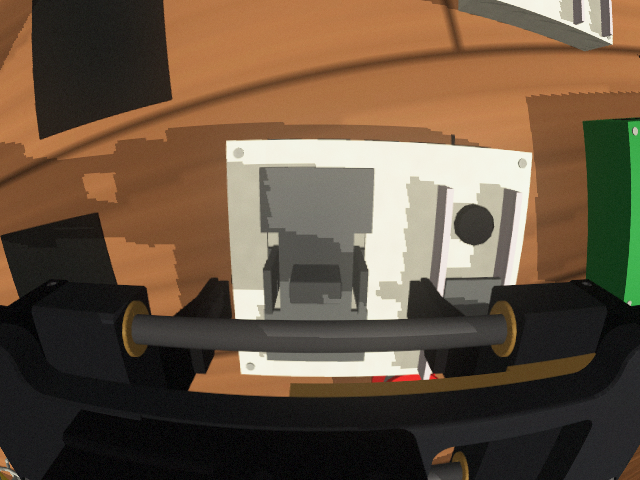

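View pics/s13.png

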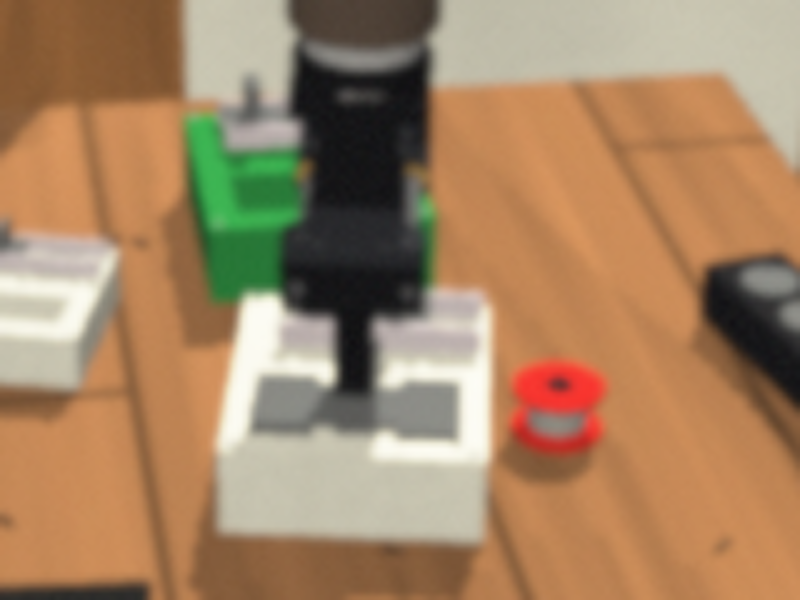

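>>> carry_out --commands '[-1, -1, 10, 0, 0, 0.009, 0, 0, 10, 0, 0, 0, 0, 0, 6, 0, 0, 0]'

```text
time_s: 10.9
tcp_pos: [0.5562, 0.2366, 0.0432]
ee_rot: [[-0.976, 0.218, -0.002], [0.218, 0.976, -0.0], [0.002, -0.001, -1.0]]
wrist_force: [0.0, -0.1, -0.2]
gripper_width: 1.002
```

```bash
python3 - <<'E'
from h import *
st();goal(b2w((0,-40,44)),77.45)
im=cv2.cvtColor(capture("wrist"),cv2.COLOR_RGB2BGR)
cv2.imwrite("pics/w14.png",im)
im=cv2.cvtColor(capture("side"),cv2.COLOR_RGB2BGR)
cv2.imwrite("pics/s14.png",cv2.resize(im[130:250,240:400],None,fx=5,fy=5,interpolation=cv2.INTER_CUBIC))
E
```

```text
t 10.9 tcp [556.2 236.6  43.2] box [  0.4 -39.9  43.2] F [ 0.  -0.1 -0.2] w 87.2 J [  38.   29.  -13.   -0.  -48. -141.]
t 10.9 dist [-0.4 -0.   0.8] turn deg [-0.  -0.1 -0. ] n 1
[0.4, -0.1, -0.8, -0.001, -0.002, -0.001]
```

View pics/w14.png

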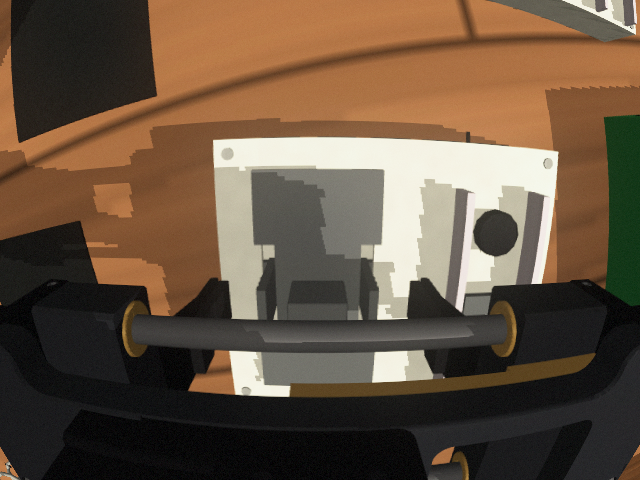

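View pics/s14.png

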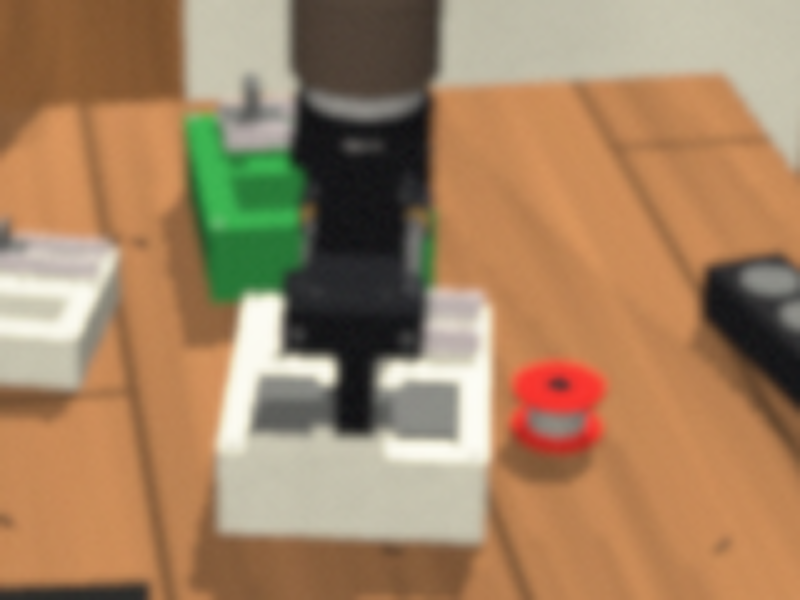

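>>> carry_out --commands '[0, 0, 0, 0, 0, 0, 0, 0, 0, 0, 0, 0, 0, 0, 0, 0, 0, 0, 0, 0, 0, 0, 0, 0]' --grip 54

```text
time_s: 11.5
tcp_pos: [0.5566, 0.2369, 0.0441]
ee_rot: [[-0.976, 0.218, -0.001], [0.218, 0.976, 0.0], [0.001, 0.0, -1.0]]
wrist_force: [-0.7, -0.8, 0.1]
gripper_width: 0.659
```

```bash
python3 - <<'E'
from h import *
st();goal(b2w((0,-40,43)),77.45)
im=cv2.cvtColor(capture("wrist"),cv2.COLOR_RGB2BGR)
cv2.imwrite("pics/w15.png",cv2.resize(im[220:400,180:460],None,fx=2.8,fy=2.8,interpolation=cv2.INTER_CUBIC))
E
```

```text
t 11.5 tcp [556.6 236.9  44.1] box [  0.7 -39.5  44.1] F [-0.7 -0.8  0.1] w 57.4 J [  38.   29.  -13.   -0.  -48. -141.]
t 11.5 dist [-0.8 -0.3 -1.1] turn deg [ 0. -0. -0.] n 1
[0.7, -0.5, 1.1, 0.0, -0.001, -0.001]
```

View pics/w15.png

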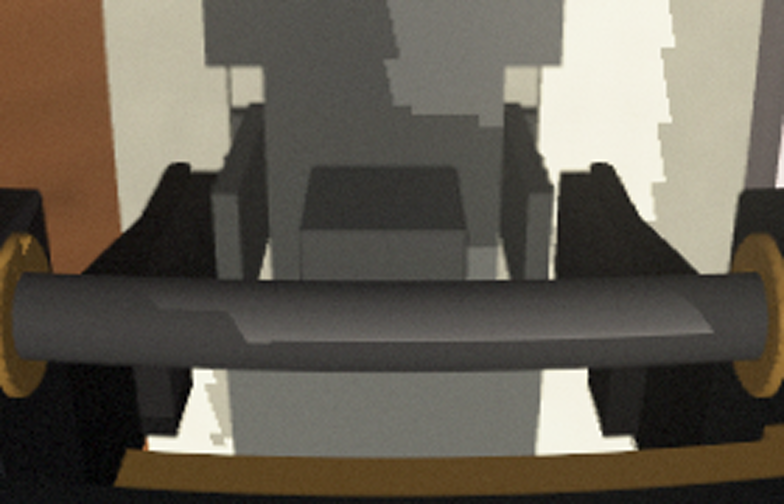

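>>> carry_out --commands '[0.7, -0.7, 1, 0, 0, 0, 0, 0, 0, 0, 0, 0, 0, 0, 0, 0, 0, 0, 0, 0, 0, 0, 0, 0]' --grip 36

```text
time_s: 12.05
tcp_pos: [0.5561, 0.2364, 0.0437]
ee_rot: [[-0.976, 0.218, 0.0], [0.218, 0.976, 0.001], [-0.0, 0.001, -1.0]]
wrist_force: [-0.2, -0.4, 0.8]
gripper_width: 0.445
```

>>> carry_out --commands '[0, 0, 0, 0, 0, 0, 0, 0, 0, 0, 0, 0]' --grip 36

```text
time_s: 12.3
tcp_pos: [0.5561, 0.2364, 0.0437]
ee_rot: [[-0.976, 0.218, 0.0], [0.218, 0.976, 0.001], [-0.0, 0.001, -1.0]]
wrist_force: [0.1, 0.3, 1.9]
gripper_width: 0.445
```

```bash
python3 - <<'E'
from h import *
st();goal(b2w((0,-40,43)),77.45)
im=cv2.cvtColor(capture("wrist"),cv2.COLOR_RGB2BGR)
cv2.imwrite("pics/w16.png",cv2.resize(im[220:400,180:460],None,fx=2.8,fy=2.8,interpolation=cv2.INTER_CUBIC))
E
```

```text
t 12.3 tcp [556.1 236.4  43.7] box [  0.3 -40.1  43.7] F [0.1 0.3 1.9] w 38.7 J [  38.   28.  -14.   -0.  -48. -141.]
t 12.3 dist [-0.3  0.2 -0.7] turn deg [ 0.  0. -0.] n 1
[0.3, 0.1, 0.7, 0.001, 0.0, -0.0]
```

View pics/w16.png

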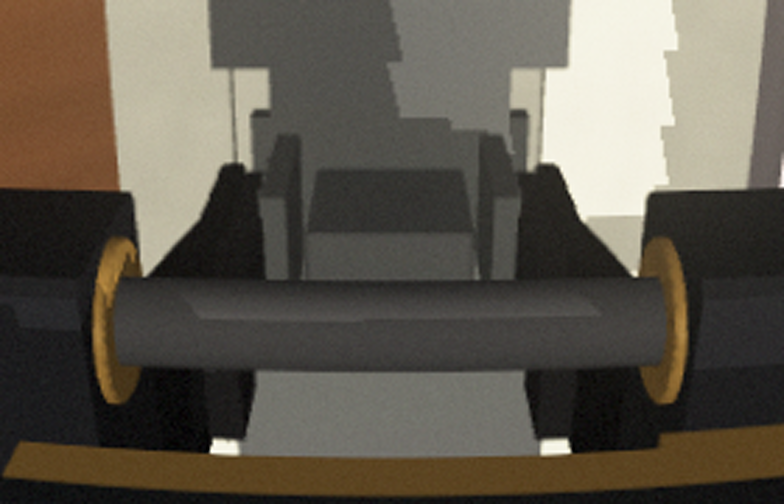

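Opening 38.7 mm with both tongues pushed in evenly. Lifting straight up.

>>> carry_out --commands '[0, 0, -4, 0, 0, 0, 0, 0, -6, 0, 0, 0, 0, 0, -8, 0, 0, 0, 0, 0, -10, 0, 0, 0]'

```text
time_s: 12.85
tcp_pos: [0.5547, 0.2356, 0.0714]
ee_rot: [[-0.976, 0.218, -0.004], [0.218, 0.976, -0.001], [0.003, -0.002, -1.0]]
wrist_force: [-0.3, 0.1, -2.2]
gripper_width: 0.448
```

```bash
python3 - <<'E'
from h import *
st();goal(b2w((0,-40,120)),77.45)
im=cv2.cvtColor(capture("side"),cv2.COLOR_RGB2BGR)
cv2.imwrite("pics/s17.png",cv2.resize(im[130:250,240:400],None,fx=5,fy=5,interpolation=cv2.INTER_CUBIC))
E
```

```text
t 12.85 tcp [554.7 235.6  71.4] box [ -0.9 -41.2  71.4] F [-0.3  0.1 -2.2] w 39.0 J [  38.   27.  -12.   -0.  -52. -141.]
t 12.85 dist [ 1.2  1.  48.6] turn deg [-0.1 -0.2 -0.1] n 1
[-0.8, 1.1, -48.6, -0.002, -0.003, -0.001]
```

View pics/s17.png

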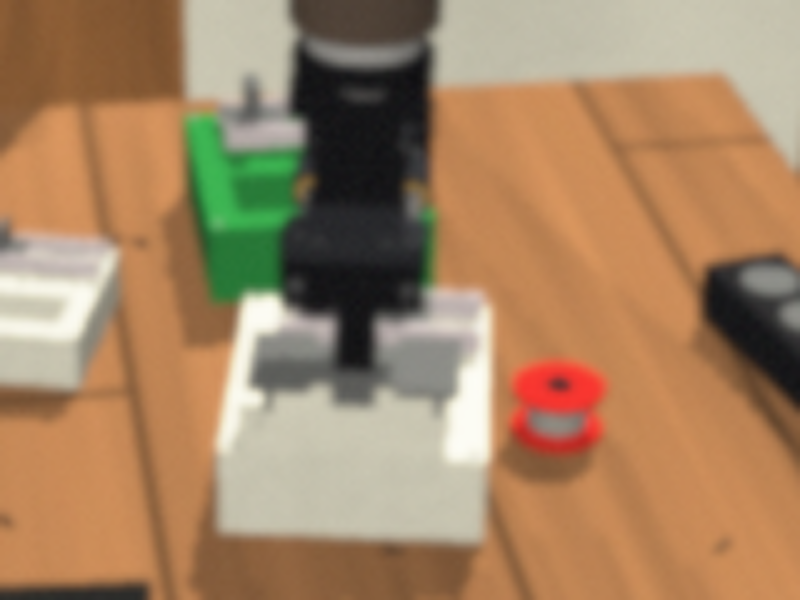

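Cover is free and hanging level. Carrying it to the mat at (0.573, 0.000), mat yaw ≈ -4°.

>>> carry_out --commands '[0, 0, -25, 0, 0, 0, 0, 0, -30, 0, 0, 0]'

```text
time_s: 13.15
tcp_pos: [0.5544, 0.2353, 0.1279]
ee_rot: [[-0.976, 0.218, -0.005], [0.218, 0.976, -0.002], [0.004, -0.003, -1.0]]
wrist_force: [0.6, 1.8, -1.5]
gripper_width: 0.444
```

```bash
python3 - <<'E'
from h import *
st();goal([.5733,.0003,.12],86,step=50)
E
```

```text
t 13.15 tcp [554.4 235.3 127.9] box [ -1.1 -41.6 127.9] F [ 0.6  1.8 -1.5] w 38.7 J [  38.   23.   -8.   -0.  -59. -141.]
t 13.15 dist [  18.9 -235.    -7.9] turn deg [-0.2 -0.3 -8.6] n 5
[-14.0, -45.0, 1.7, -0.001, -0.001, -0.03]
[-12.6, -45.4, 1.7, -0.001, -0.001, -0.03]
[-11.2, -45.8, 1.6, -0.001, -0.001, -0.03]
[-9.8, -46.1, 1.6, -0.001, -0.001, -0.03]
[-8.5, -46.4, 1.6, -0.001, -0.001, -0.03]
```

>>> carry_out --commands '[-14, -35, 1.5, 0, 0, -0.03, -12.5, -45, 1.5, 0, 0, -0.03, -11, -46, 1.5, 0, 0, -0.03, -10, -46, 1.5, 0, 0, -0.03, -8, -46, 1.5, 0, 0, -0.03]'

```text
time_s: 13.78
tcp_pos: [0.5795, 0.0099, 0.1262]
ee_rot: [[-0.998, 0.057, 0.007], [0.057, 0.998, 0.004], [-0.007, 0.004, -1.0]]
wrist_force: [0.8, -0.0, -1.3]
gripper_width: 0.449
```

>>> carry_out --commands '[0, -10, 0, 0, 0, 0, 0, 0, 0, 0, 0, 0]'

```text
time_s: 14.02
tcp_pos: [0.5787, -0.003, 0.1266]
ee_rot: [[-0.998, 0.062, 0.007], [0.062, 0.998, 0.004], [-0.007, 0.004, -1.0]]
wrist_force: [-0.7, 1.0, -0.7]
gripper_width: 0.443
```

```bash
python3 - <<'E'
from h import *
st();goal([.5733,.0003,.03],86,step=50)
im=cv2.cvtColor(capture("wrist"),cv2.COLOR_RGB2BGR)
cv2.imwrite("pics/w18.png",im)
E
```

```text
t 14.03 tcp [578.7  -3.  126.6] box [  74.4 -268.9  126.6] F [-0.7  1.  -0.7] w 38.6 J [  16.   21.  -12.   -0.  -56. -109.]
t 14.03 dist [ -5.4   3.3 -96.6] turn deg [0.3 0.4 0.4] n 2
[3.1, 1.3, 48.3, 0.002, 0.003, 0.004]
[3.0, 1.4, 48.3, 0.002, 0.003, 0.004]
```

View pics/w18.png

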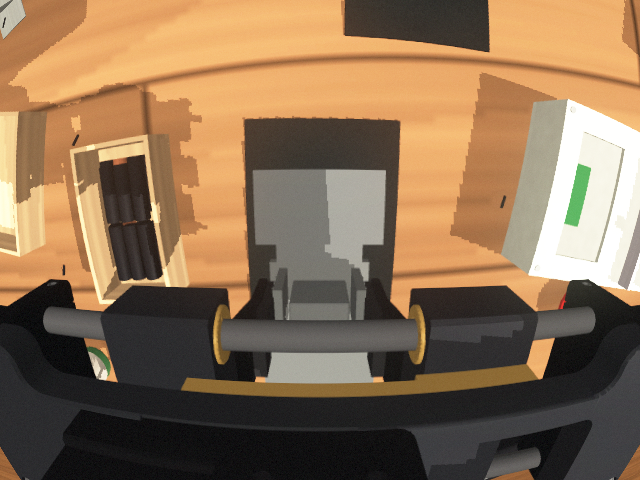

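>>> carry_out --commands '[3, 1.5, 35, 0.002, 0.003, 0.004, 3, 1.5, 35, 0.002, 0.003, 0.004, 0, 0, 20, 0, 0, 0, 0, 0, 12, 0, 0, 0]'

```text
time_s: 14.58
tcp_pos: [0.5764, 0.0073, 0.0247]
ee_rot: [[-0.998, 0.063, 0.009], [0.063, 0.998, 0.002], [-0.008, 0.003, -1.0]]
wrist_force: [-0.1, 0.1, -1.8]
gripper_width: 0.442
```

```bash
python3 - <<'E'
from h import *
st();goal([.5733,.0003,.0075],86,step=50)
E
```

```text
t 14.57 tcp [576.4   7.3  24.7] box [  69.9 -259.3   24.7] F [-0.1  0.1 -1.8] w 38.5 J [  17.   27.  -19.    0.  -43. -110.]
t 14.57 dist [ -3.1  -7.  -17.2] turn deg [0.2 0.5 0.4] n 1
[2.8, -7.2, 17.1, 0.003, 0.008, 0.007]
```

>>> carry_out --commands '[2.5, -7, 3, 0.003, 0.008, 0.007, 0, 0, 6, 0, 0, 0, 0, 0, 3, 0, 0, 0]'

```text
time_s: 14.95
tcp_pos: [0.5745, 0.0016, 0.013]
ee_rot: [[-0.998, 0.068, 0.002], [0.068, 0.998, -0.0], [-0.002, 0.0, -1.0]]
wrist_force: [0.0, 0.6, -1.8]
gripper_width: 0.444
```

```bash
python3 - <<'E'
from h import *
st();goal([.5733,.0003,.0075],86,step=50)
E
```

```text
t 14.95 tcp [574.5   1.6  13. ] box [  69.3 -265.3   13. ] F [ 0.   0.6 -1.8] w 38.6 J [  16.   28.  -20.    0.  -42. -110.]
t 14.95 dist [-1.2 -1.3 -5.5] turn deg [0.  0.1 0.1] n 1
[1.1, -1.4, 5.5, 0.0, 0.002, 0.002]
```

>>> carry_out --commands '[1, -1.5, 2.5, 0, 0.002, 0.002, 0, 0, 2, 0, 0, 0]'

```text
time_s: 15.2
tcp_pos: [0.5739, 0.0, 0.009]
ee_rot: [[-0.998, 0.07, 0.001], [0.07, 0.998, 0.0], [-0.001, 0.001, -1.0]]
wrist_force: [0.2, 0.2, -1.6]
gripper_width: 0.446
```

>>> carry_out --commands '[0, 0, 1.5, 0, 0, 0]'

```text
time_s: 15.32
tcp_pos: [0.5741, -0.0, 0.0076]
ee_rot: [[-0.998, 0.07, 0.002], [0.07, 0.998, 0.0], [-0.002, 0.001, -1.0]]
wrist_force: [0.5, -0.3, -2.0]
gripper_width: 0.445
```

>>> carry_out --commands '[0, 0, 1.5, 0, 0, 0]'

```text
time_s: 15.45
tcp_pos: [0.5742, -0.0, 0.0066]
ee_rot: [[-0.998, 0.07, 0.002], [0.07, 0.998, 0.0], [-0.002, 0.0, -1.0]]
wrist_force: [-3.4, 1.8, 7.3]
gripper_width: 0.446
```

```bash
python3 - <<'E'
from h import *
st();goal([.5733,.0003,.0075],86,step=50)
im=cv2.cvtColor(capture("side"),cv2.COLOR_RGB2BGR)
cv2.imwrite("pics/s19.png",cv2.resize(im[200:320,260:420],None,fx=5,fy=5,interpolation=cv2.INTER_CUBIC))
E
```

```text
t 15.45 tcp [574.2  -0.    6.6] box [  69.4 -266.9    6.6] F [-3.4  1.8  7.3] w 38.8 J [  16.   29.  -20.    0.  -41. -110.]
t 15.45 dist [-0.9  0.3  0.9] turn deg [ 0.   0.1 -0. ] n 1
[0.9, 0.3, -0.9, 0.0, 0.002, -0.0]
```

View pics/s19.png

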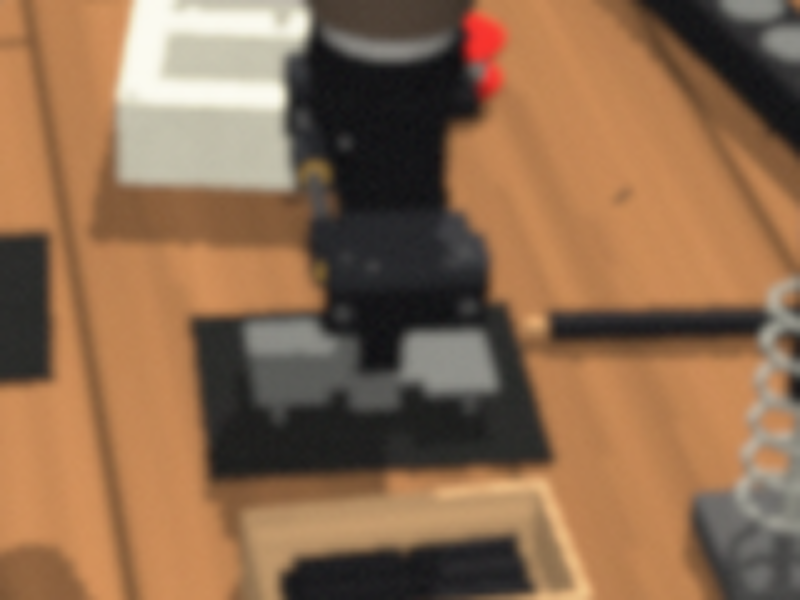

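Touchdown at the expected height (7 N). Releasing and lifting.

>>> carry_out --commands '[0, 0, -0.5, 0, 0, 0, 0, 0, 0, 0, 0, 0, 0, 0, 0, 0, 0, 0, 0, 0, 0, 0, 0, 0]' --grip 70

```text
time_s: 16.0
tcp_pos: [0.5749, 0.0001, 0.0075]
ee_rot: [[-0.998, 0.07, 0.003], [0.07, 0.998, 0.001], [-0.003, 0.001, -1.0]]
wrist_force: [0.1, -0.0, 1.0]
gripper_width: 0.778
```

>>> carry_out --commands '[0, 0, -25, 0, 0, 0, 0, 0, -50, 0, 0, 0, 0, 0, -30, 0, 0, 0, 0, 0, 0, 0, 0, 0]' --grip 70

```text
time_s: 16.5
tcp_pos: [0.5747, -0.0, 0.1152]
ee_rot: [[-0.998, 0.07, 0.003], [0.07, 0.998, -0.0], [-0.003, 0.0, -1.0]]
wrist_force: [0.5, -0.5, -0.6]
gripper_width: 0.8
```

```bash
python3 - <<'E'
from h import *
st()
c=calibration("wrist");im=cv2.cvtColor(capture("wrist"),cv2.COLOR_RGB2BGR)
for p in ((.5733,.0003,.050),): print(proj("wrist",p,c),c["cx"])
cv2.imwrite("pics/w20.png",im)
im=cv2.cvtColor(capture("side"),cv2.COLOR_RGB2BGR)
cv2.imwrite("pics/s20.png",cv2.resize(im[200:320,260:420],None,fx=5,fy=5,interpolation=cv2.INTER_CUBIC))
E
```

```text
t 16.5 tcp [574.7  -0.  115.2] box [  69.9 -266.8  115.2] F [ 0.5 -0.5 -0.6] w 69.6 J [  16.   21.  -14.    0.  -55. -110.]
[318.33554764 244.32471925] 318.86529512133836
```

View pics/w20.png

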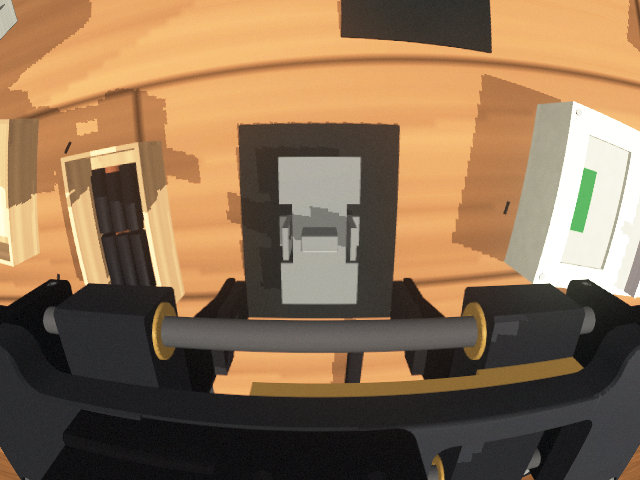

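View pics/s20.png

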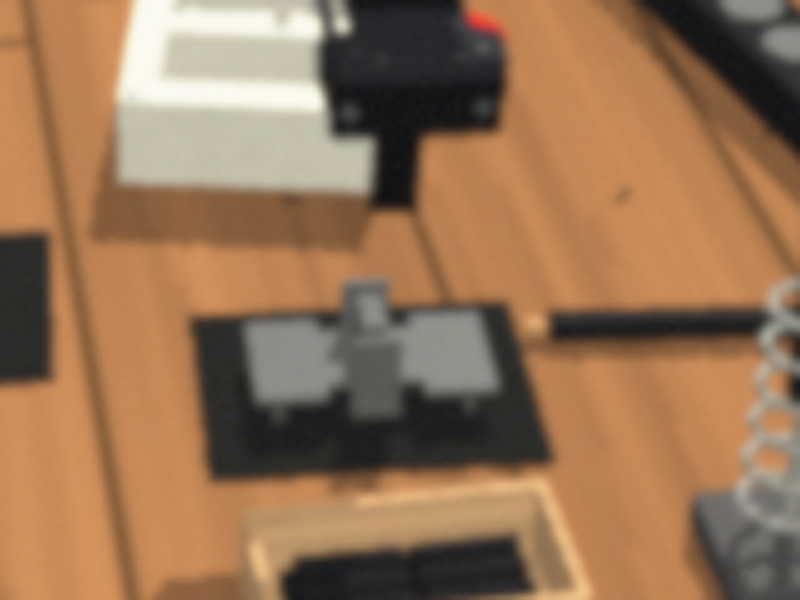

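Cover lies flat and upright on the mat, tabs out. I'll measure its centring and the tray.

```bash
python3 - <<'E'
from h import *
c=calibration("wrist")
a=[onz("wrist",(320,156.5),.022,c),onz("wrist",(320,304),.022,c)]
m=[onz("wrist",(320,124),.003,c),onz("wrist",(316,318),.003,c)]
print("cover",[x.round(4) for x in a],"mat",[x.round(4) for x in m],((a[0]+a[1]-m[0]-m[1])/2).round(4))
b=[onz("wrist",(x,190),.022,c) for x in(278,361)]+[onz("wrist",(x,280),.022,c) for x in(280,358.5)]
mm=[onz("wrist",(x,190),.003,c) for x in(239,398)]+[onz("wrist",(x,280),.003,c) for x in(244,394)]
print([x.round(4)[:2] for x in b],[x.round(4)[:2] for x in mm])
# current pic of tray from top
im=cv2.cvtColor(capture("top"),cv2.COLOR_RGB2BGR);cv2.imwrite("pics/t21.png",im)
cv2.imwrite("pics/t21z.png",cv2.resize(im[200:295,470:540],None,fx=8,fy=6,interpolation=cv2.INTER_CUBIC))
goal([.5745,.0005,.10],-4)
goal([.5745,.0005,.10],-4,ks=(0,)); goal([.5745,.0005,.10],-4,ks=(180,))
E
```

```text
cover [array([0.5105, 0.0054, 0.022 ]), array([ 0.6294, -0.0029,  0.022 ])] mat [array([0.4854, 0.0072, 0.003 ]), array([ 0.652 , -0.0081,  0.003 ])] [0.0012 0.0017 0.019 ]
[array([ 0.5333, -0.028 ]), array([0.5378, 0.0346]), array([ 0.6059, -0.0337]), array([0.6103, 0.0295])] [array([ 0.533 , -0.0625]), array([0.5422, 0.0671]), array([ 0.6114, -0.068 ]), array([0.6206, 0.0623])]
t 16.65 dist [  2.4   1.  -11.5] turn deg [-0.3 -0.1 90. ] n 9
[-0.3, 0.1, 1.3, -0.001, -0.0, 0.174]
[-0.2, 0.2, 1.3, -0.001, -0.0, 0.174]
[-0.2, 0.2, 1.3, -0.001, -0.0, 0.174]
[-0.2, 0.2, 1.3, -0.001, -0.0, 0.174]
[-0.1, 0.3, 1.3, -0.001, -0.0, 0.174]
[-0.1, 0.3, 1.3, -0.001, -0.0, 0.174]
[-0.0, 0.3, 1.3, -0.001, -0.0, 0.174]
[0.0, 0.3, 1.3, -0.001, -0.0, 0.174]
[0.1, 0.3, 1.3, -0.001, -0.0, 0.174]
t 16.65 dist [  2.4   1.  -11.5] turn deg [-0.3 -0.1 90. ] n 9
[-0.3, 0.1, 1.3, -0.001, -0.0, 0.174]
[-0.2, 0.2, 1.3, -0.001, -0.0, 0.174]
[-0.2, 0.2, 1.3, -0.001, -0.0, 0.174]
[-0.2, 0.2, 1.3, -0.001, -0.0, 0.174]
[-0.1, 0.3, 1.3, -0.001, -0.0, 0.174]
[-0.1, 0.3, 1.3, -0.001, -0.0, 0.174]
[-0.0, 0.3, 1.3, -0.001, -0.0, 0.174]
[0.0, 0.3, 1.3, -0.001, -0.0, 0.174]
[0.1, 0.3, 1.3, -0.001, -0.0, 0.174]
t 16.65 dist [  2.4   1.  -11.5] turn deg [  0.1  -0.3 -90. ] n 9
[-0.3, 0.1, 1.3, 0.0, -0.001, -0.175]
[-0.3, 0.1, 1.3, 0.0, -0.001, -0.175]
[-0.3, 0.0, 1.3, 0.0, -0.001, -0.175]
[-0.3, -0.0, 1.3, 0.0, -0.001, -0.175]
[-0.3, -0.1, 1.3, 0.0, -0.001, -0.175]
[-0.3, -0.1, 1.3, 0.0, -0.001, -0.175]
[-0.2, -0.2, 1.3, 0.0, -0.001, -0.175]
[-0.2, -0.2, 1.3, 0.0, -0.001, -0.175]
[-0.2, -0.2, 1.3, 0.0, -0.001, -0.175]
```

View pics/t21z.png

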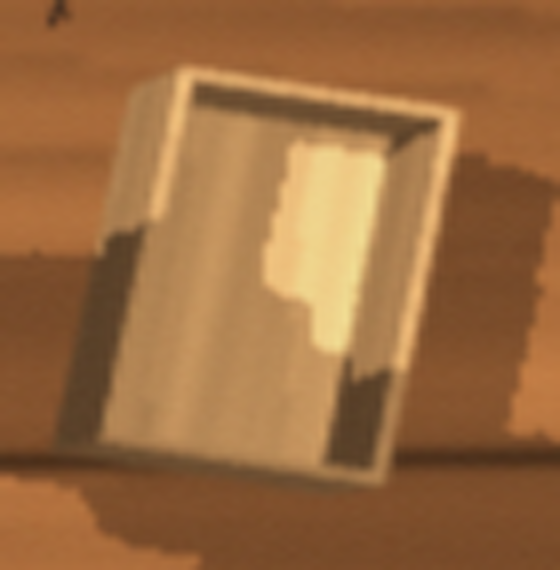

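>>> carry_out --commands '[0, 0, 0, 0, 0, -0.175, 0, 0, 0, 0, 0, -0.175, 0, 0, 0, 0, 0, -0.175, 0, 0, 0, 0, 0, -0.175, 0, 0, 0, 0, 0, -0.175]' --grip 42

```text
time_s: 17.27
tcp_pos: [0.5666, -0.0016, 0.1018]
ee_rot: [[-0.673, -0.739, -0.022], [-0.739, 0.673, -0.005], [0.019, 0.013, -1.0]]
wrist_force: [-0.3, 0.2, 0.0]
gripper_width: 0.489
```

>>> carry_out --commands '[0, 0, 0, 0, 0, -0.175, 0, 0, 0, 0, 0, -0.175, 0, 0, 0, 0, 0, -0.175, 0, 0, 0, 0, 0, -0.175]'

```text
time_s: 17.77
tcp_pos: [0.5619, -0.0026, 0.0937]
ee_rot: [[-0.016, -0.999, -0.038], [-1.0, 0.016, -0.008], [0.009, 0.038, -0.999]]
wrist_force: [0.6, -0.3, -0.3]
gripper_width: 0.484
```

```bash
python3 - <<'E'
from h import *
st();goal([.5735,.0003,.06],-4)
c=calibration("wrist");im=cv2.cvtColor(capture("wrist"),cv2.COLOR_RGB2BGR)
cv2.imwrite("pics/w22.png",im)
E
```

```text
t 17.77 tcp [561.9  -2.6  93.7] box [  57.9 -272.1   93.7] F [ 0.6 -0.3 -0.3] w 42.1 J [ 16.  23. -15.  -0. -55. -17.]
t 17.77 dist [ 11.6   2.9 -33.7] turn deg [ 2.1 -0.6  3.1] n 1
[-3.3, -12.8, 33.2, 0.037, -0.01, 0.054]
```

View pics/w22.png

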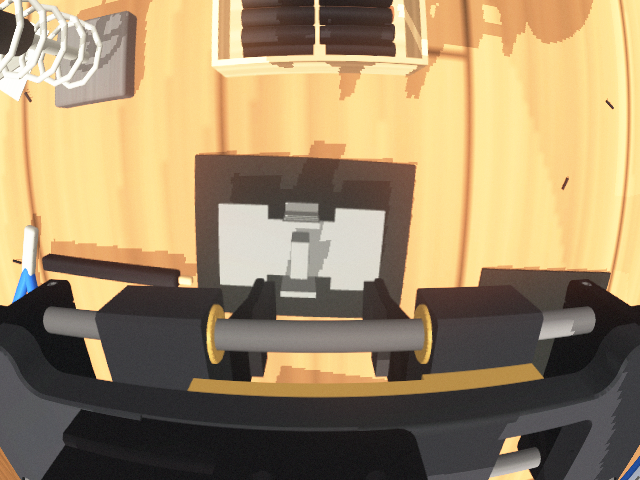

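>>> carry_out --commands '[-3, -13, 5, 0.037, -0.01, 0.054, 0, 0, 0, 0, 0, 0]'

```text
time_s: 18.08
tcp_pos: [0.5731, -0.0001, 0.0849]
ee_rot: [[-0.071, -0.997, -0.006], [-0.997, 0.071, -0.001], [0.001, 0.006, -1.0]]
wrist_force: [-0.0, 0.5, -0.3]
gripper_width: 0.483
```

```bash
python3 - <<'E'
from h import *
st();goal([.5735,.0003,.05],-4)
c=calibration("wrist");im=cv2.cvtColor(capture("wrist"),cv2.COLOR_RGB2BGR)
print(proj("wrist",(.5735,.0003,.05),c))
cv2.imwrite("pics/w23.png",im)
E
```

```text
t 18.07 tcp [ 5.731e+02 -1.000e-01  8.490e+01] box [  68.3 -267.2   84.9] F [-0.   0.5 -0.3] w 42.0 J [ 16.  23. -15.  -0. -52. -20.]
t 18.07 dist [  0.4   0.4 -34.9] turn deg [ 0.3 -0.1 -0.1] n 1
[-0.5, -0.6, 34.9, 0.006, -0.001, -0.002]
[317.18172772 259.22539724]
```

View pics/w23.png

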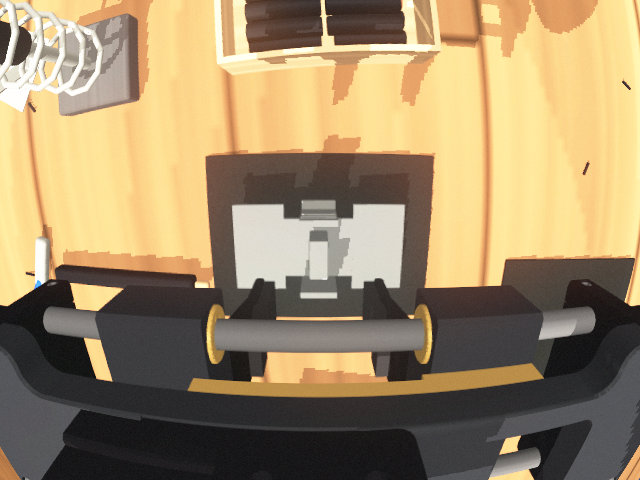

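>>> carry_out --commands '[0, -0.5, 20, 0.006, 0, 0, 0, 0, 20, 0, 0, 0, 0, 0, 15, 0, 0, 0]' --grip 40

```text
time_s: 18.5
tcp_pos: [0.574, -0.0002, 0.0295]
ee_rot: [[-0.072, -0.997, 0.001], [-0.997, 0.072, -0.001], [0.001, -0.001, -1.0]]
wrist_force: [-0.0, 0.1, -0.1]
gripper_width: 0.465
```

```bash
python3 - <<'E'
from h import *
st();goal([.5735,.0003,.01],-4)
im=cv2.cvtColor(capture("side"),cv2.COLOR_RGB2BGR)
cv2.imwrite("pics/s24.png",cv2.resize(im[200:320,260:420],None,fx=5,fy=5,interpolation=cv2.INTER_CUBIC))
E
```

```text
t 18.5 tcp [ 5.74e+02 -2.00e-01  2.95e+01] box [  69.2 -267.2   29.5] F [-0.   0.1 -0.1] w 40.5 J [ 16.  27. -19.   0. -44. -20.]
t 18.5 dist [ -0.5   0.5 -19.5] turn deg [-0.1 -0.1 -0.1] n 1
[-0.5, 0.5, 19.5, -0.001, -0.001, -0.002]
```

View pics/s24.png

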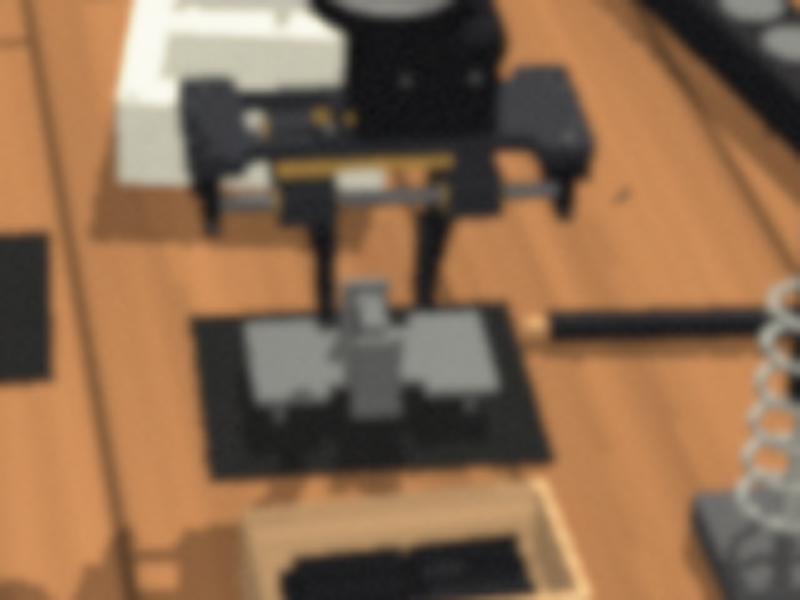

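>>> carry_out --commands '[-0.5, 0.5, 10, 0, 0, 0, 0, 0, 7, 0, 0, 0, 0, 0, 0, 0, 0, 0]' --grip 40

```text
time_s: 18.92
tcp_pos: [0.5722, 0.0001, 0.0096]
ee_rot: [[-0.073, -0.997, -0.002], [-0.997, 0.073, -0.002], [0.002, 0.002, -1.0]]
wrist_force: [0.3, 0.0, -0.3]
gripper_width: 0.454
```

```bash
python3 - <<'E'
from h import *
st();goal([.5735,.0003,.01],-4)
im=cv2.cvtColor(capture("wrist"),cv2.COLOR_RGB2BGR)
cv2.imwrite("pics/w25.png",cv2.resize(im[200:380,180:460],None,fx=2.8,fy=2.8,interpolation=cv2.INTER_CUBIC))
E
```

```text
t 18.93 tcp [5.722e+02 1.000e-01 9.600e+00] box [  67.4 -267.2    9.6] F [ 0.3  0.  -0.3] w 39.5 J [ 16.  29. -20.   0. -42. -21.]
t 18.93 dist [1.3 0.2 0.4] turn deg [ 0.1 -0.1 -0.2] n 1
[-0.3, -1.2, -0.4, 0.002, -0.002, -0.003]
```

View pics/w25.png

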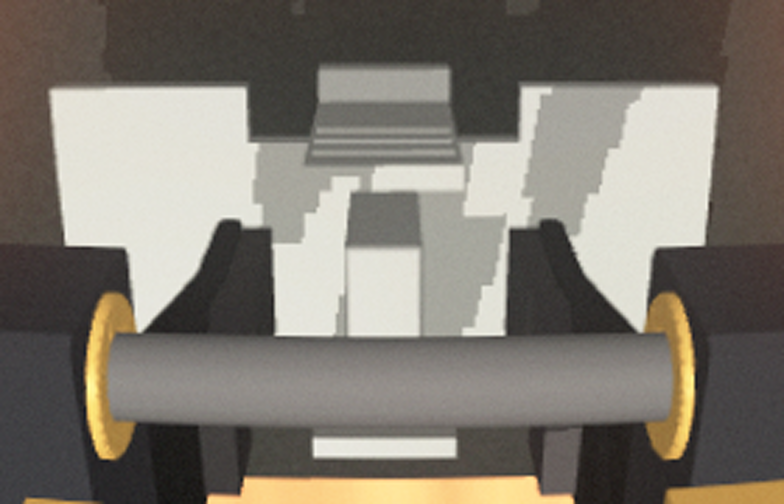

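>>> carry_out --commands '[0, -1.2, 0, 0, 0, -0.003, 0, 0, 0, 0, 0, 0, 0, 0, 0, 0, 0, 0, 0, 0, 0, 0, 0, 0]' --grip 8

```text
time_s: 19.48
tcp_pos: [0.5744, 0.0002, 0.0113]
ee_rot: [[-0.069, -0.998, 0.0], [-0.998, 0.069, -0.001], [0.001, -0.0, -1.0]]
wrist_force: [-1.7, 0.0, 0.7]
gripper_width: 0.134
```

>>> carry_out --commands '[0, 0, 0, 0, 0, 0, 0, 0, 0, 0, 0, 0]'

```text
time_s: 19.73
tcp_pos: [0.5744, 0.0002, 0.0113]
ee_rot: [[-0.069, -0.998, 0.0], [-0.998, 0.069, -0.001], [0.001, -0.0, -1.0]]
wrist_force: [-0.1, -0.5, -0.2]
gripper_width: 0.135
```

```bash
python3 - <<'E'
from h import *
st();goal([.5735,.0003,.01],-4)
E
```

```text
t 19.73 tcp [5.744e+02 2.000e-01 1.130e+01] box [  69.5 -266.6   11.3] F [-0.1 -0.5 -0.2] w 11.8 J [ 16.  29. -20.   0. -42. -20.]
t 19.73 dist [-0.9  0.1 -1.3] turn deg [-0.  -0.1  0. ] n 1
[0.0, 0.9, 1.3, -0.0, -0.001, 0.0]
```

```bash
python3 - <<'E'
from h import *
z=[(181,66),(461,110),(386,487),(97,448)]
P=np.array([onz("top",(470+u/8-.5+.06,200+v/6-.5+.08),.044)[:2] for u,v in z])
print(P.round(4),[np.linalg.norm(P[i]-P[(i+1)%4]).round(4) for i in range(4)],P.mean(0))
for a,b in((3,0),(2,1)): d=P[b]-P[a];print(np.degrees(np.arctan2(d[1],d[0])))
print("stand",onz("top",(422,146),.02),"flux base",onz("top",(470,155),.0))
st();goal([.6,.0,.12],-4)
E
```

```text
[[ 0.5786 -0.2973]
 [ 0.5614 -0.3733]
 [ 0.4243 -0.343 ]
 [ 0.4392 -0.2657]] [np.float64(0.0779), np.float64(0.1405), np.float64(0.0787), np.float64(0.1429)] [ 0.50089067 -0.3198095 ]
-12.762813270394606
-12.456815475339697
stand [ 0.73432997 -0.1548062   0.02      ] flux base [ 0.7181402  -0.26912595  0.        ]
t 19.73 tcp [5.744e+02 2.000e-01 1.130e+01] box [  69.5 -266.6   11.3] F [-0.1 -0.5 -0.2] w 11.8 J [ 16.  29. -20.   0. -42. -20.]
t 19.73 dist [ 25.6  -0.2 108.7] turn deg [-0.  -0.1  0. ] n 2
[-0.7, -12.8, -54.4, -0.0, -0.001, 0.0]
[-0.7, -12.8, -54.4, -0.0, -0.001, 0.0]
```

>>> carry_out --commands '[0, 0, -5, 0, 0, 0, 0, 0, -15, 0, 0, 0, 0, 0, -30, 0, 0, 0, 0, 0, -40, 0, 0, 0, 0, 0, -20, 0, 0, 0]'

```text
time_s: 20.35
tcp_pos: [0.5732, 0.0, 0.1253]
ee_rot: [[-0.07, -0.998, -0.003], [-0.998, 0.07, -0.002], [0.002, 0.003, -1.0]]
wrist_force: [0.0, 0.2, -1.0]
gripper_width: 0.134
```

```bash
python3 - <<'E'
from h import *
st()
im=cv2.cvtColor(capture("wrist"),cv2.COLOR_RGB2BGR);cv2.imwrite("pics/w26.png",im)
im=cv2.cvtColor(capture("side"),cv2.COLOR_RGB2BGR);cv2.imwrite("pics/s26.png",im)
E
```

```text
t 20.35 tcp [573.2   0.  125.3] box [  68.3 -267.1  125.3] F [ 0.   0.2 -1. ] w 11.6 J [ 16.  21. -13.   0. -57. -20.]
```

View pics/w26.png

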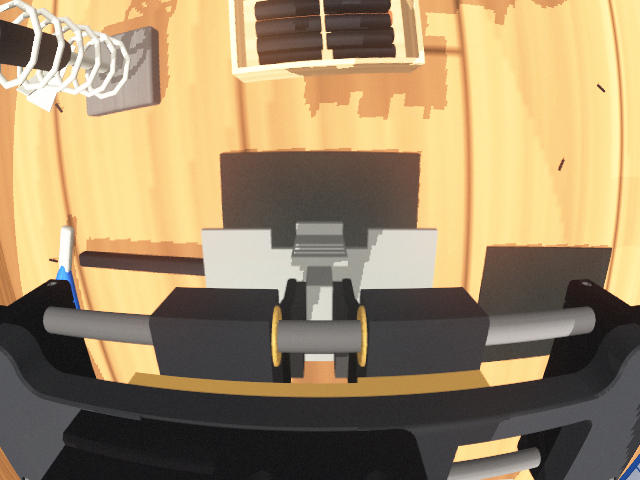

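View pics/s26.png

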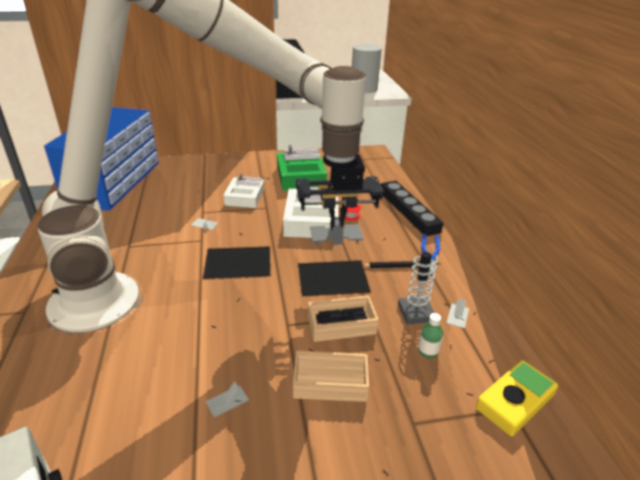

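```bash
python3 - <<'E'
from h import *
goal([.52,-.23,.135],-12.6,step=48)
E
```

```text
t 20.45 dist [ -54.1 -230.2    9.3] turn deg [ 0.  -0.1  8.6] n 5
[46.7, 7.6, -1.8, 0.0, -0.0, 0.03]
[46.9, 6.2, -1.8, 0.0, -0.0, 0.03]
[47.1, 4.8, -1.8, 0.0, -0.0, 0.03]
[47.2, 3.4, -1.8, 0.0, -0.0, 0.03]
[47.3, 1.9, -1.8, 0.0, -0.0, 0.03]
```

>>> carry_out --commands '[40, 12, -2, 0, 0, 0.03, 47, 9, -2, 0, 0, 0.03, 47, 5, -2, 0, 0, 0.03, 47, 3, -2, 0, 0, 0.03, 40, 2, -2, 0, 0, 0.03]'

```text
time_s: 21.08
tcp_pos: [0.5109, -0.2181, 0.133]
ee_rot: [[-0.217, -0.976, -0.005], [-0.976, 0.217, 0.001], [0.001, 0.005, -1.0]]
wrist_force: [1.2, 0.5, -1.2]
gripper_width: 0.136
```

>>> carry_out --commands '[0, 0, 0, 0, 0, 0, 0, 0, 0, 0, 0, 0]'

```text
time_s: 21.32
tcp_pos: [0.5089, -0.2198, 0.1314]
ee_rot: [[-0.222, -0.975, -0.008], [-0.975, 0.222, 0.002], [0.0, 0.008, -1.0]]
wrist_force: [0.1, 1.0, -1.0]
gripper_width: 0.134
```

```bash
python3 - <<'E'
from h import *
TR=dict(c=np.array([.501,-.320,0]),yaw=-12.6)
st();print(sense()["joint_velocities"].round(1));c=calibration("wrist")
im=cv2.cvtColor(capture("wrist"),cv2.COLOR_RGB2BGR);cv2.imwrite("pics/w27r.png",im)
for x,y in((-70,-39),(70,-39),(70,39),(-70,39)):
    u=proj("wrist",b2w((x,y,44),TR),c);print(u.round(1));cv2.circle(im,tuple(int(round(v)) for v in u),1,(0,0,255),-1)
cv2.imwrite("pics/w27.png",cv2.resize(im[0:330,120:560],None,fx=1.8,fy=1.8,interpolation=cv2.INTER_CUBIC))
goal(b2w((0,0,110),TR),-12.6)
E
```

```text
t 21.32 tcp [ 508.9 -219.8  131.4] box [  53.3 -495.7  131.4] F [ 0.1  1.  -1. ] w 11.6 J [ -7.  19. -15.  -0. -57.  -6.]
[-0.8  0.3 -0.4 -0.   0.1  0.1]
[391.9  56. ]
[204.   59.8]
[205.6 160.8]
[391.6 158.4]
t 21.38 dist [  -7.9 -100.4  -21.4] turn deg [ 0.5 -0.  -0.2] n 2
[49.8, -7.4, 10.6, 0.004, -0.0, -0.002]
[49.8, -7.2, 10.7, 0.004, -0.0, -0.002]
```

View pics/w27.png

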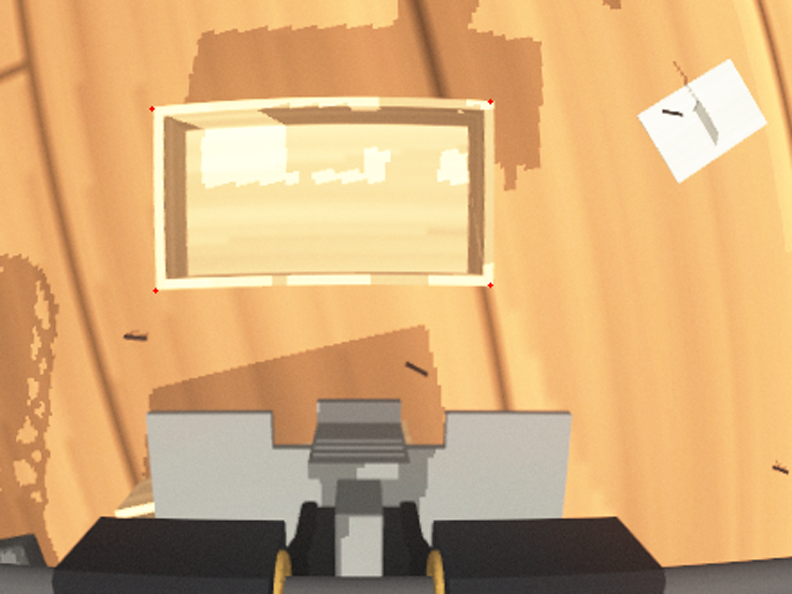

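```bash
python3 - <<'E'
from h import *
c=calibration("wrist")
im=cv2.imread("pics/w27r.png")
cv2.imwrite("pics/w27a.png",cv2.resize(im[40:175,190:300],None,fx=5,fy=4.4,interpolation=cv2.INTER_CUBIC))
cv2.imwrite("pics/w27b.png",cv2.resize(im[40:175,300:410],None,fx=5,fy=4.4,interpolation=cv2.INTER_CUBIC))
P=np.array([onz("wrist",(120+u/1.8,v/1.8),.044,c)[:2] for u,v in((155,108),(493.5,99),(494,286),(158,290.5))])
print(P.round(4),P.mean(0).round(4),[np.linalg.norm(P[i]-P[(i+1)%4]).round(4) for i in range(4)])
for a,b in((1,0),(2,3)): d=P[b]-P[a];print(np.degrees(np.arctan2(d[1],d[0])))
E
```

```text
[[ 0.5593 -0.3724]
 [ 0.4224 -0.3431]
 [ 0.4392 -0.2657]
 [ 0.5763 -0.296 ]] [ 0.4993 -0.3193] [np.float64(0.14), np.float64(0.0792), np.float64(0.1404), np.float64(0.0782)]
-12.074183473767711
-12.479851006455018
```

View pics/w27a.png

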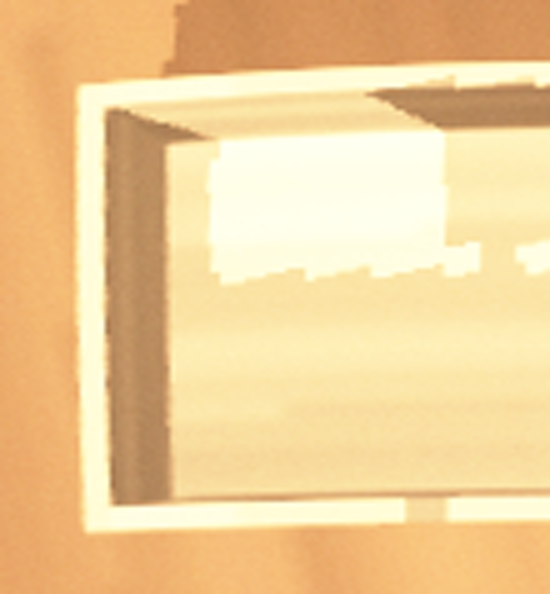

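View pics/w27b.png

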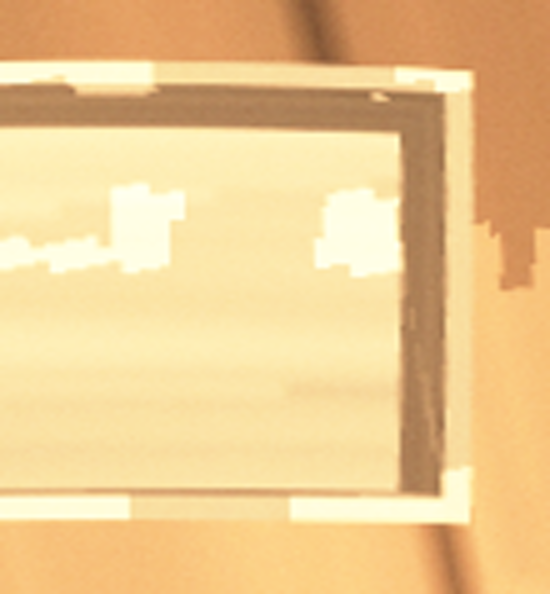

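```bash
python3 - <<'E'
from h import *
s=sense();p=s["tcp_pos"];R=s["ee_rot"];c=calibration("wrist")
# plane at plate top in tool frame: z_tool=-10.7mm
for u,v in((149,411),(273,412),(445,411),(571,412),(318,400),(401,400)):
    o,d=ray("wrist",(120+u/1.8,v/1.8),c);o=R.T@(o-p);d=R.T@d
    zz=-.0107 if u not in(318,401) else -.0387
    print((u,v),((o+d*(zz-o[2])/d[2])*1000).round(1))
im=cv2.imread("pics/w27r.png");cv2.imwrite("pics/w27c.png",cv2.resize(im[210:300,190:450],None,fx=3,fy=3,interpolation=cv2.INTER_CUBIC))
E
```

```text
(149, 411) [ 31.2 -58.3 -10.7]
(273, 412) [ 30.7 -22.7 -10.7]
(445, 411) [ 30.9  24.4 -10.7]
(571, 412) [ 30.8  60.7 -10.7]
(318, 400) [ 40.4  -8.5 -38.7]
(401, 400) [ 40.4  10.4 -38.7]
```

View pics/w27c.png

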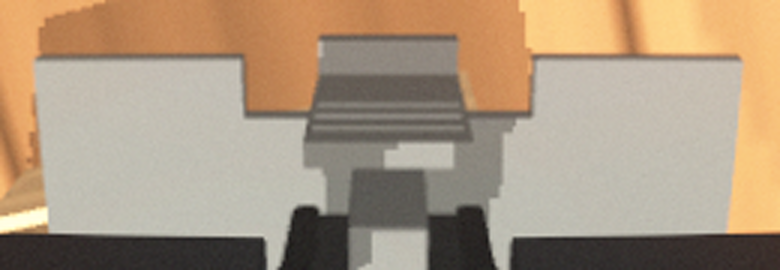

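Cover sits centred on the tool (edges at 31 and -58/+61 mm). Tray centre ≈ (0.4997, -0.3194), yaw -12.4°. Moving above it.

```bash
python3 - <<'E'
from h import *
goal([.5005,-.3196,.12],-12.4,step=40)
E
```

```text
t 21.38 dist [  -8.4 -100.   -11.4] turn deg [ 0.5 -0.  -0.4] n 3
[33.1, -4.7, 3.8, 0.003, -0.0, -0.002]
[33.1, -4.6, 3.8, 0.003, -0.0, -0.002]
[33.1, -4.5, 3.8, 0.003, -0.0, -0.002]
```

>>> carry_out --commands '[33, -4.5, 3, 0.003, 0, -0.002, 33, -4.5, 3, 0.003, 0, -0.002, 30, -4.5, 3, 0.003, 0, -0.002, 0, 0, 0, 0, 0, 0]'

```text
time_s: 21.88
tcp_pos: [0.5032, -0.3136, 0.1211]
ee_rot: [[-0.206, -0.979, -0.0], [-0.979, 0.206, 0.001], [-0.0, 0.0, -1.0]]
wrist_force: [-0.2, 0.6, -2.3]
gripper_width: 0.137
```

```bash
python3 - <<'E'
from h import *
st();goal([.5005,-.3196,.08],-12.4,step=40)
im=cv2.cvtColor(capture("wrist"),cv2.COLOR_RGB2BGR);cv2.imwrite("pics/w28.png",im)
E
```

```text
t 21.88 tcp [ 503.2 -313.6  121.1] box [  68.2 -588.5  121.1] F [-0.2  0.6 -2.3] w 11.9 J [-16.  23. -10.  -0. -57.   4.]
t 21.88 dist [ -2.7  -6.  -41.1] turn deg [0.  0.  0.5] n 2
[3.2, 0.7, 20.5, 0.0, 0.0, 0.004]
[3.2, 0.7, 20.5, 0.0, 0.0, 0.004]
```

View pics/w28.png

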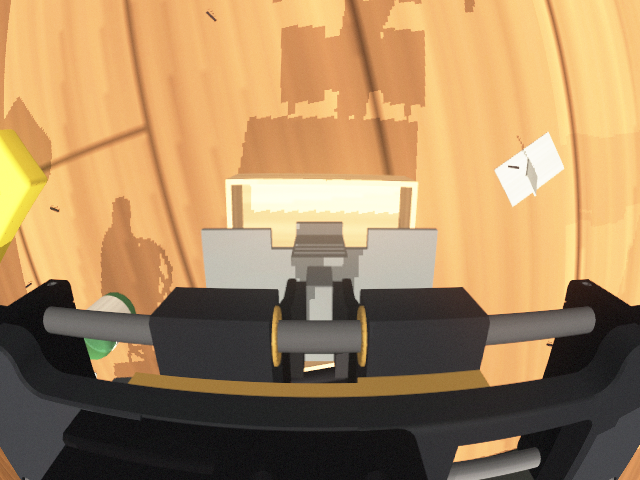

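>>> carry_out --commands '[3, 0.7, 20, 0, 0, 0.004, 3, 0.7, 20, 0, 0, 0.004, 0, 0, 17, 0, 0, 0]'

```text
time_s: 22.3
tcp_pos: [0.5036, -0.3145, 0.0648]
ee_rot: [[-0.207, -0.978, 0.004], [-0.978, 0.207, -0.0], [-0.001, -0.004, -1.0]]
wrist_force: [-0.1, -0.4, -1.5]
gripper_width: 0.131
```

```bash
python3 - <<'E'
from h import *
st();goal([.5005,-.3196,.05],-12.4,step=40)
c=calibration("wrist")
im=cv2.cvtColor(capture("wrist"),cv2.COLOR_RGB2BGR);cv2.imwrite("pics/w29.png",cv2.resize(im[120:300,170:470],None,fx=2.6,fy=2.6,interpolation=cv2.INTER_CUBIC))
E
```

```text
t 22.3 tcp [ 503.6 -314.5   64.8] box [  68.8 -589.2   64.8] F [-0.1 -0.4 -1.5] w 11.4 J [-16.  26. -14.  -0. -50.   4.]
t 22.3 dist [ -3.1  -5.1 -14.8] turn deg [-0.2  0.   0.4] n 1
[5.6, 2.1, 14.8, -0.004, 0.001, 0.008]
```

View pics/w29.png

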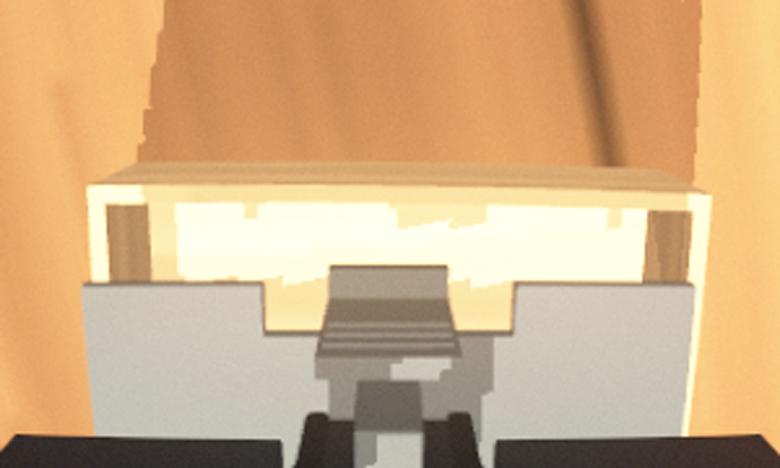

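>>> carry_out --commands '[5.5, 2, 0, -0.004, 0, 0.008, 0, 0, 0, 0, 0, 0]'

```text
time_s: 22.6
tcp_pos: [0.4998, -0.3171, 0.0629]
ee_rot: [[-0.213, -0.977, -0.004], [-0.977, 0.213, 0.003], [-0.002, 0.004, -1.0]]
wrist_force: [-0.2, 1.0, -0.7]
gripper_width: 0.134
```

```bash
python3 - <<'E'
from h import *
st();goal([.5005,-.3196,.05],-12.4,step=40)
s=sense();p=s["tcp_pos"];R=s["ee_rot"];c=calibration("wrist")
TR=dict(c=np.array([.4997,-.3194,0]),yaw=-12.4)
im=cv2.cvtColor(capture("wrist"),cv2.COLOR_RGB2BGR)
cv2.imwrite("pics/w30r.png",im)
for x,y in((-66,-35),(66,-35),(70,-39),(-70,-39)):
    u=proj("wrist",b2w((x,y,44),TR),c);cv2.circle(im,tuple(int(round(v)) for v in u),1,(0,0,255),-1)
cv2.imwrite("pics/w30.png",cv2.resize(im[120:300,170:470],None,fx=2.6,fy=2.6,interpolation=cv2.INTER_CUBIC))
E
```

```text
t 22.6 tcp [ 499.8 -317.1   62.9] box [  65.6 -592.6   62.9] F [-0.2  1.  -0.7] w 11.7 J [-17.  26. -14.  -0. -50.   5.]
t 22.6 dist [  0.7  -2.5 -12.9] turn deg [0.3 0.1 0.1] n 1
[2.3, -1.3, 12.9, 0.004, 0.002, 0.002]
```

View pics/w30.png

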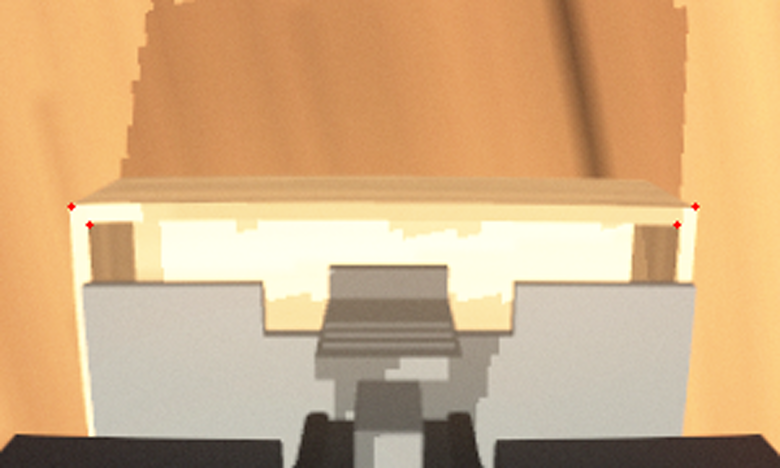

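Projected tray corners match the picture to a pixel. Final centring, then down.

>>> carry_out --commands '[2.5, -1.3, 0, 0.004, 0.002, 0.002, 0, 0, 4, 0, 0, 0, 0, 0, 0, 0, 0, 0]'

```text
time_s: 23.02
tcp_pos: [0.5017, -0.3203, 0.0604]
ee_rot: [[-0.215, -0.977, 0.003], [-0.977, 0.215, -0.001], [0.001, -0.003, -1.0]]
wrist_force: [0.1, -0.9, -2.1]
gripper_width: 0.138
```

```bash
python3 - <<'E'
from h import *
st();goal([.5005,-.3196,.05],-12.4,step=40)
E
```

```text
t 23.02 tcp [ 501.7 -320.3   60.4] box [  68.2 -595.3   60.4] F [ 0.1 -0.9 -2.1] w 12.0 J [-17.  26. -14.   0. -49.   5.]
t 23.02 dist [ -1.2   0.7 -10.4] turn deg [-0.2 -0.  -0. ] n 1
[-0.4, 1.3, 10.4, -0.003, -0.001, -0.0]
```

>>> carry_out --commands '[-0.4, 1.3, 10, -0.003, 0, 0]'

```text
time_s: 23.15
tcp_pos: [0.5013, -0.32, 0.0509]
ee_rot: [[-0.215, -0.977, 0.002], [-0.977, 0.215, -0.002], [0.001, -0.003, -1.0]]
wrist_force: [-0.2, -0.7, -1.9]
gripper_width: 0.134
```

>>> carry_out --commands '[0, 0.5, 8, 0, 0, 0]'

```text
time_s: 23.28
tcp_pos: [0.5002, -0.3196, 0.0419]
ee_rot: [[-0.215, -0.977, 0.001], [-0.977, 0.215, -0.001], [0.001, -0.001, -1.0]]
wrist_force: [-0.9, -0.0, -1.5]
gripper_width: 0.133
```

```bash
python3 - <<'E'
from h import *
st();goal([.5005,-.3196,.02],-12.4,step=40)
E
```

```text
t 23.27 tcp [ 500.2 -319.6   41.9] box [  66.6 -595.    41.9] F [-0.9 -0.  -1.5] w 11.6 J [-17.  28. -15.   0. -47.   4.]
t 23.27 dist [  0.3   0.  -21.9] turn deg [-0.1 -0.  -0. ] n 1
[-0.1, -0.2, 21.9, -0.001, -0.001, -0.0]
```

Inside the walls, centred, no side force. Going on down.

>>> carry_out --commands '[0, -0.3, 8, -0.001, 0, 0, 0, 0, 8, 0, 0, 0]'

```text
time_s: 23.52
tcp_pos: [0.5002, -0.3196, 0.0241]
ee_rot: [[-0.215, -0.977, -0.001], [-0.977, 0.215, -0.001], [0.001, 0.001, -1.0]]
wrist_force: [0.0, -0.3, -1.1]
gripper_width: 0.132
```

```bash
python3 - <<'E'
from h import *
st();goal([.5005,-.3196,.013],-12.4,step=40)
E
```

```text
t 23.52 tcp [ 500.2 -319.6   24.1] box [  66.6 -594.9   24.1] F [ 0.  -0.3 -1.1] w 11.5 J [-17.  29. -16.   0. -45.   4.]
t 23.52 dist [  0.3  -0.  -11.1] turn deg [ 0. -0. -0.] n 1
[-0.1, -0.3, 11.1, 0.001, -0.001, -0.0]
```

>>> carry_out --commands '[0, 0, 6, 0, 0, 0, 0, 0, 2.5, 0, 0, 0]'

```text
time_s: 23.78
tcp_pos: [0.4997, -0.3195, 0.0141]
ee_rot: [[-0.215, -0.977, -0.003], [-0.977, 0.215, -0.0], [0.001, 0.002, -1.0]]
wrist_force: [0.2, -0.5, -0.8]
gripper_width: 0.131
```

>>> carry_out --commands '[0, 0, 1.5, 0, 0, 0]'

```text
time_s: 23.9
tcp_pos: [0.4998, -0.3195, 0.0125]
ee_rot: [[-0.215, -0.977, -0.003], [-0.977, 0.215, -0.0], [0.001, 0.002, -1.0]]
wrist_force: [0.4, 0.3, -0.9]
gripper_width: 0.132
```

>>> carry_out --commands '[0, 0, 1.5, 0, 0, 0]'

```text
time_s: 24.02
tcp_pos: [0.4998, -0.3196, 0.0123]
ee_rot: [[-0.214, -0.977, -0.003], [-0.977, 0.214, -0.0], [0.001, 0.003, -1.0]]
wrist_force: [-3.2, 3.5, 10.8]
gripper_width: 0.135
```

```bash
python3 - <<'E'
from h import *
st();goal([.5005,-.3196,.013],-12.4,step=40)
E
```

```text
t 24.02 tcp [ 499.8 -319.6   12.3] box [  66.1 -595.    12.3] F [-3.2  3.5 10.8] w 11.8 J [-17.  30. -17.   0. -44.   4.]
t 24.02 dist [ 0.7 -0.   0.7] turn deg [ 0.2 -0.1  0. ] n 1
[-0.1, -0.7, -0.7, 0.003, -0.001, 0.0]
```

Floor contact at exactly the expected height (12.3 mm). Releasing and retreating.

>>> carry_out --commands '[0, 0, -0.3, 0, 0, 0, 0, 0, 0, 0, 0, 0, 0, 0, 0, 0, 0, 0]' --grip 34

```text
time_s: 24.4
tcp_pos: [0.5012, -0.3201, 0.014]
ee_rot: [[-0.214, -0.977, 0.001], [-0.977, 0.214, -0.002], [0.002, -0.001, -1.0]]
wrist_force: [-0.2, 1.1, -0.6]
gripper_width: 0.356
```

>>> carry_out --commands '[0, 0, -15, 0, 0, 0, 0, 0, -40, 0, 0, 0, 0, 0, -50, 0, 0, 0, -40, 0, -40, 0, 0, 0, -20, 0, -10, 0, 0, 0]'

```text
time_s: 25.02
tcp_pos: [0.5142, -0.2616, 0.1768]
ee_rot: [[-0.217, -0.976, 0.002], [-0.976, 0.217, -0.003], [0.002, -0.003, -1.0]]
wrist_force: [-0.3, 0.2, -0.5]
gripper_width: 0.386
```

>>> carry_out --commands '[-20, 20, 0, 0, 0, 0, 0, 0, 0, 0, 0, 0]'

```text
time_s: 25.28
tcp_pos: [0.5004, -0.2363, 0.181]
ee_rot: [[-0.214, -0.977, 0.009], [-0.977, 0.214, -0.004], [0.002, -0.01, -1.0]]
wrist_force: [-0.5, -0.3, -0.4]
gripper_width: 0.392
```

```bash
python3 - <<'E'
from h import *
st()
for n in("top","side","wrist"):
    im=cv2.cvtColor(capture(n),cv2.COLOR_RGB2BGR);cv2.imwrite(f"pics/{n}31.png",im)
E
```

```text
t 25.27 tcp [ 500.4 -236.3  181. ] box [  48.6 -513.6  181. ] F [-0.5 -0.3 -0.4] w 34.1 J [ -8.  16. -12.   0. -62.  -4.]
```

View pics/side31.png

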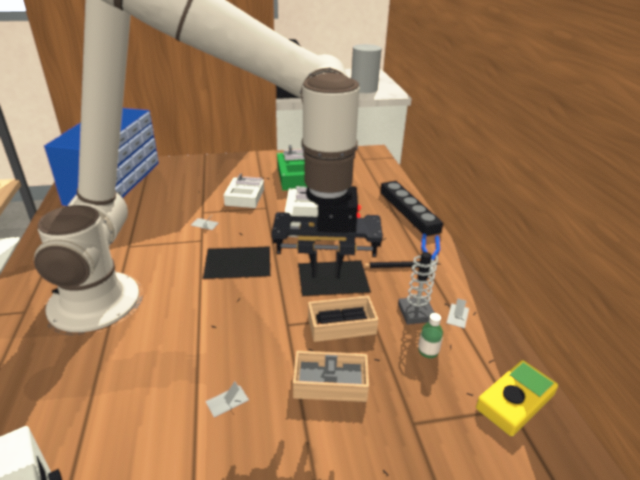

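View pics/wrist31.png

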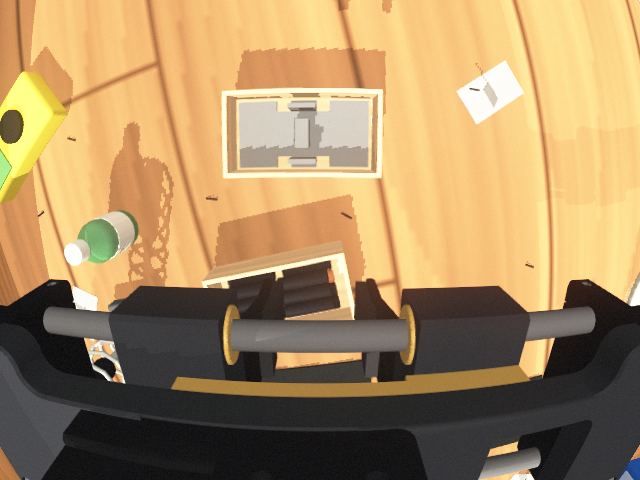

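View pics/top31.png

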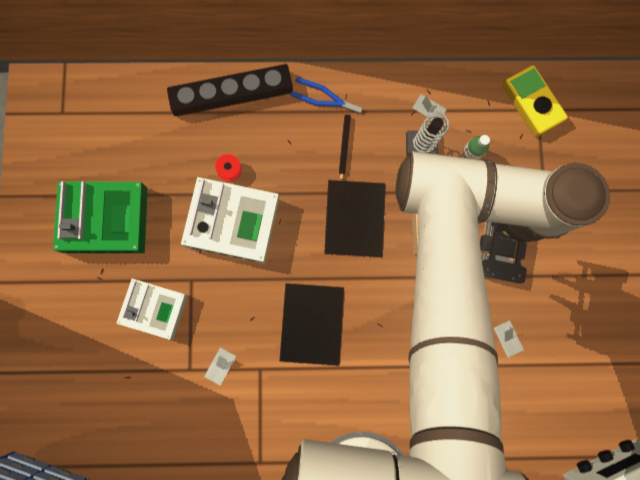

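Wrist view: the cover lies flat in the tray at (302,132), both tabs out. Top view: lock at (207,203), button bare at (203,227). Spool, marker, bottle and stand are where they started. Handing in.

```bash
python3 - <<'E'
from h import *
st();print(finish_job())
E
```

```text
t 25.43 tcp [ 501.2 -237.7  179.9] box [  49.7 -514.8  179.9] F [-0.2 -0.6 -1.2] w 34.2 J [ -9.  16. -12.   0. -62.  -4.]
the job is handed in; nothing more can be done
None
```

The job is handed in at 25.4 s, with every step done in the order asked.

- **Lock and button:** I slid the lock to its stop (about 50 mm, 11 N resistance) and left it there. I pressed the button until it stopped at about 17 N.
- **Cover off:** I squeezed both tabs fully in while the cover was seated (opening 38.7 mm), then lifted it straight off. I laid it flat on the far mat, within about 2 mm of the middle.
- **Into the tray:** I picked the cover up by its rib only (opening 11.8 mm), with the tabs out. I lowered it until it touched the tray floor at the expected height, then released it and backed away.

The last pictures show the cover flat in the empty tray with its tabs out and the lock at its end. The spool, marker, bottle and stand look unmoved, and the gripper is clear with no load.

- **First grip missed:** the first try on the lock fin closed above it without touching anything. The visible fingertips are about 20–25 mm short of the reported TCP. I went lower and gripped it, and later contact heights agreed.
- **Button press:** it was confirmed by force and travel only, since the button's travel cannot be seen directly.

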